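# Set the saw guide and load sound-post blanks in the mitre box

## Robot

A 7-joint arm with a two-finger parallel gripper is mounted at the origin on the work surface. World frame = base frame: x ahead of the robot, y to its left, z up, the work surface at z = 0. Lengths are in m, angles in rad, forces in N, time in s.
With the tool pointing down it reaches from about 0.4 to 0.85 m from the base axis. Payload 4.5 kg.
Tool frame: the origin (TCP) lies at the very end of the fingers, on their centre line; the grasp point (between the pads) lies 19 mm behind it (r.grip_depth is the z of the grasp point in the tool frame, in m); z points along the fingers, y is the line along which they close (so a half turn about z gives the same grasp; the last joint's range is limited). The gripper opens to 88 mm and grips with 3 to 60 N. Pads are 18 mm wide; open, the fingers measure 123 mm over their backs; the gripper's body (75 mm by 187 mm) begins 45 mm behind the grasp point.
Start: joints at [-1.071, 0.689, -0.195, 1.565, 0.157, 0.902, -0.215], TCP at [0.281, 0.558, 0.239] pointing down, gripper open.
Joint ranges: [-3.01, 3.01], [-0.46, 2.08], [-1.47, 1.51], [0.13, 2.56], [-1, 4.14], [0.04, 2.09], [-2.66, 2.66]. Speed limits (rad/s): [2.57, 2.57, 3.14, 3.14, 3.14, 3.14, 3.14].

## Interface

Orientations are given as a unit quaternion [x, y, z, w].
In Python, from plant import r gives the robot as it stands.
- The arm moves only by the tool run_rows, called after "Call:" as name([rows], argument=value, ...), one row to a line, values as JSON. Schema: {"type":"object","properties":{"rows":{"type":"object","properties":{"increments":{"type":"array","items":{"type":"array","items":{"type":"number"},"minItems":7,"maxItems":7},"minItems":1,"maxItems":10}},"additionalProperties":false,"required":["increments"]},"grip_force":{"type":"number"},"only":{"type":"string"},"quiet":{"type":"boolean"},"lines":{"type":"string"}},"required":["rows"],"additionalProperties":false}. rows is an object whose key "increments" holds a list of rows, 1 to 10 of them, each of 7 numbers: the opening from 0.0 (shut) to 1.0 (fully open), then dx, dy, dz in a scale on which 1.0 is 1 m, then a rotation vector rx, ry, rz in fractions of the full range, 1 being 90 degrees; each row is the pose to reach, as a shift and turn from the pose commanded when the call began, along the tool's axes at that moment; what a row does not reach only later rows make up. A row lasts 1/10 s, in which the tool goes at most 0.05 m and 0.15 rad, less where a joint would pass 70% of its speed; a pose out of reach is approached as far as the arm can. The fingers move at their own pace and stop on an object; grip_force is the grip in N (left out, the last holds). Time passes only in rows, so rows that do not move let the fingers close. The tool returns the time, the measured TCP pose, the force, the opening and the grip force at its end. only (a regular expression) keeps the lines of the reply that match it, lines (a string "A,B") keeps lines A to B, and quiet returns only ok. Shift and turn numbers lie between -1 and 1, and a call with a number outside is refused. Input that does not fit is refused with a message, and nothing moves.
- r.get_state(): the state, without advancing time (a new reading comes with each control period).
- r.snapshot(name): name is "scene" or "top" or "wrist"; returns the picture (384x512x3 uint8, red, green, blue); there is no depth.
- r.camera_params(name): a dict with "fx", "fy", "cx", "cy" (pixels), "rvec" (rotation vector, rad) and "tvec" (3), from world to camera coordinates, as OpenCV has them. Camera axes: x right, y down, z forward; pixel columns grow to the right and rows downward; lengths in m; the calibration is good to about 2 mm. A picture is of the moment at which its call begins: read the wrist's pose just before it. camera_params takes no time and is no camera call; for the wrist camera it gives the pose at the moment of the call.
- r.finish_job(): hands the job in; it is judged then, once.
The state is a dict: "clock": time; "q": joint angles; "qd": joint speeds; "joint_torque": joint torques, N m; "tool_pos": TCP position; "eef_rot": TCP orientation; "contact_force": force on the tool from outside, world axes, zero at the start; "moment": the same for the moment, N m; "opening": opening from 0.0 (shut) to 1.0 (fully open); "finger_force": force on a finger pad.
Only numpy, scipy, OpenCV 4.12 (cv2) and the standard library are available. Lean on these libraries where they do the work, as an engineer would, in place of code of your own. Each camera call takes 0.05 s, during which the arm holds its last target. There are 200 camera calls.

## Task

Set up the mitre box for sawing sound posts: turn the eccentric bolt until the square gauge bar slides freely between the two guide rollers with no more than about 2 mm of play, and prove it by sliding the gauge, without forcing it, along the saw line through the guide from the outer end inwards until more than half of it is past the rollers. Then lay every blank from the stock cradle in a V groove of its own, far end butted against the stop, and once all are in, swing the hold-down bar fully down on them. The gauge ends up on the leather mat; do not disturb the saw, the glue jar or the plane.

Things in the scene. Friction and masses are not known exactly. Their poses are not given: they have to be found in the camera images.
- mitre_box: fixed mitre box, plywood base 250 x 332 x 18 mm; origin on the bench under the middle of its four V grooves; x along the grooves away from the robot, y along the saw line to the left. Two wooden rails with V notches (16 mm thick, at x = -45 and +45 mm, tops 58 mm high) carry the blanks, with free room for fingers between them. At y = -127 mm a pedestal with two fixed rollers, 89 mm high, not used
- gate_mouth (a point): middle of the adjustable saw guide, on its flat ledge 72 mm above the bench (box x = -75, y = +150 mm), axes as the mitre box. The saw line runs through it along box y between two upright rollers. The pedestal under it spans box y 120 to 180, x -122 to -28 mm; inwards of it the saw line is open above the grooves
- fixed_roller (a point): centre of the fixed guide roller, a steel cylinder 26 mm in diameter, 16 mm high standing 1 mm above the ledge, on the far side of the saw line (box x = -54.5, y = +150 mm)
- adj_roller (a point): centre of the adjustable guide roller, 26 mm in diameter and 16 mm high, on the near side of the saw line. It sits 6 mm off the axis of the eccentric bolt and goes round with it. The gap is the distance of the two roller centres along box x, less 26 mm
- cam_bolt (a joint): angle of the eccentric bolt, 0 to 3.1 rad, growing anticlockwise from above; upright axis at box x = -96.5, y = +150 mm; gap = 10 mm + 6 mm x (1 - cos angle): 10 mm at 0, widest near 3.1. Starts too wide (2.3 to 2.95). Stiff (0.2 N m) and stays where it is left
- bolt_head (a point): middle of the top of the bolt's hexagon head, on the bolt's axis, 112 mm above the bench; head 20 mm across flats, 22 mm high (its foot is 1 mm above the roller's top). With the bolt at angle 0 one pair of flats faces box +x and -x; its x axis turns with the bolt
- gauge: setting gauge, a plain square aluminium bar 14 x 14 x 180 mm, 95 g; origin at its centre, x along it. Starts on the bench left of the box
- mat: fixed leather mat on the bench, 100 x 200 x 3 mm (x, y, z), origin under its centre: the gauge's place
- stock_cradle: fixed wooden cradle for blanks, base 140 x 212 x 8 mm, origin under its centre; two notched rails along its y at x = -50 and +50 mm, tops 43 mm high, with notches 50 mm apart; blanks lie along its x with their axes 42 mm above the bench
- rod1: spruce sound-post blank, a plain round rod 18 mm in diameter, 180 mm long, 30 g; origin at its centre on its axis, x along the rod (it may be turned about its axis). Starts in the stock cradle; may be absent
- rod2: spruce sound-post blank, a plain round rod 18 mm in diameter, 180 mm long, 30 g; origin at its centre on its axis, x along the rod (it may be turned about its axis). Starts in the stock cradle; may be absent
- rod3: spruce sound-post blank, a plain round rod 18 mm in diameter, 180 mm long, 30 g; origin at its centre on its axis, x along the rod (it may be turned about its axis). Starts in the stock cradle; may be absent
- rod4: spruce sound-post blank, a plain round rod 18 mm in diameter, 180 mm long, 30 g; origin at its centre on its axis, x along the rod (it may be turned about its axis). Starts in the stock cradle; may be absent
- groove1 (a point): where the centre of a blank lies when it is fully seated in V groove 1 against the aluminium stop strip (72 mm high, its face 90 mm beyond this point along x); axes as the mitre box; 55 mm above the bench; 90-degree V grooves 46 mm apart, number 1 at the right; any groove may be used
- groove2 (a point): where the centre of a blank lies when it is fully seated in V groove 2 against the aluminium stop strip (72 mm high, its face 90 mm beyond this point along x); axes as the mitre box; 55 mm above the bench; 90-degree V grooves 46 mm apart, number 1 at the right; any groove may be used
- groove3 (a point): where the centre of a blank lies when it is fully seated in V groove 3 against the aluminium stop strip (72 mm high, its face 90 mm beyond this point along x); axes as the mitre box; 55 mm above the bench; 90-degree V grooves 46 mm apart, number 1 at the right; any groove may be used
- groove4 (a point): where the centre of a blank lies when it is fully seated in V groove 4 against the aluminium stop strip (72 mm high, its face 90 mm beyond this point along x); axes as the mitre box; 55 mm above the bench; 90-degree V grooves 46 mm apart, number 1 at the right; any groove may be used
- hold_down (a joint): angle of the hold-down bar: 0 is level, down on the blanks; starts tipped back past upright at 1.6 to 1.8 rad, clear of the grooves; range 0 to 1.9. Its hinge is stiff and stays where it is left
- hold_hinge (a point): middle of the hold-down's hinge axis, which runs along box y beyond the stop (box x = 107 mm, 82 mm high)
- hold_knob (a point): centre of the ball knob, 22 mm in diameter, at the middle of the hold-down bar. Bar down: box x = 0, y = 0, 97 mm high (bar top 76 mm). Raised at angle a it is, from the hinge axis, at x = -107 cos a + 15 sin a, z = 107 sin a + 15 cos a (mm, box axes)
- saw: back saw lying flat on the bench beyond the box, 550 mm long, 85 mm across, 14 mm high, leave alone; origin at the middle of its toothed edge
- glue_jar: glass jar 68 mm wide, 85 mm high, leave alone; origin under its centre
- block_plane: small iron plane, 130 mm long, leave alone; origin under its centre

How it is judged:
By the outcome, as a careful person would: the job done as asked, in the order asked, and still so for the second after the job is handed in, with the robot touching nothing.
Of rod1, rod2, rod3, rod4 only 2 to 4 are there at a start; the rules pass over those that are not, and their reading is None.
At some moment in a run one of gauge may be knocked a few centimetres aside while the robot is not near it.
Once in a run the grip may slacken for a moment while it holds something.
It also fails if it takes over 210 s, if anything falls off the work surface, if the arm or the gripper's body presses on something with over 40 N, if the wrist force passes 120 N, or if a joint passes its speed limit or range.

## Working session

There is one attempt and no reset: what is moved stays moved. The work goes in short steps, Python scripts to look and compute and a tool call to move; the robot and the scene stay as the last step left them, time stands still between calls to the robot, and variables do not carry over. Pictures are saved under pics/ and viewed, at most 14 in all, crops included, and the job is handed in when it is done.

```bash
ls; mkdir -p pics
```

Run:
```python
from plant import r
import cv2,json
for n in("scene","top","wrist"):
    cv2.imwrite(f"pics/{n}0.png",r.snapshot(n)[:,:,::-1]); print(n,r.camera_params(n))
print(r.get_state(),r.grip_depth)
```

Run:
```python
import cv2
for n in("scene","top"):
    a=cv2.imread(f"pics/{n}0.png"); cv2.imwrite(f"pics/{n}0b.png",cv2.resize(a,(800,600),interpolation=cv2.INTER_CUBIC))
```

```text
(no output)
```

View pics/top0b.png

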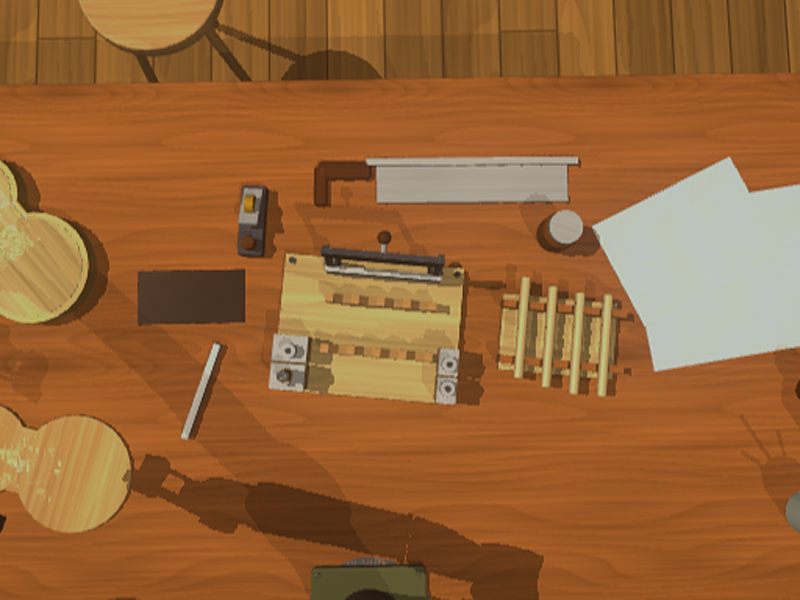

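View pics/scene0b.png

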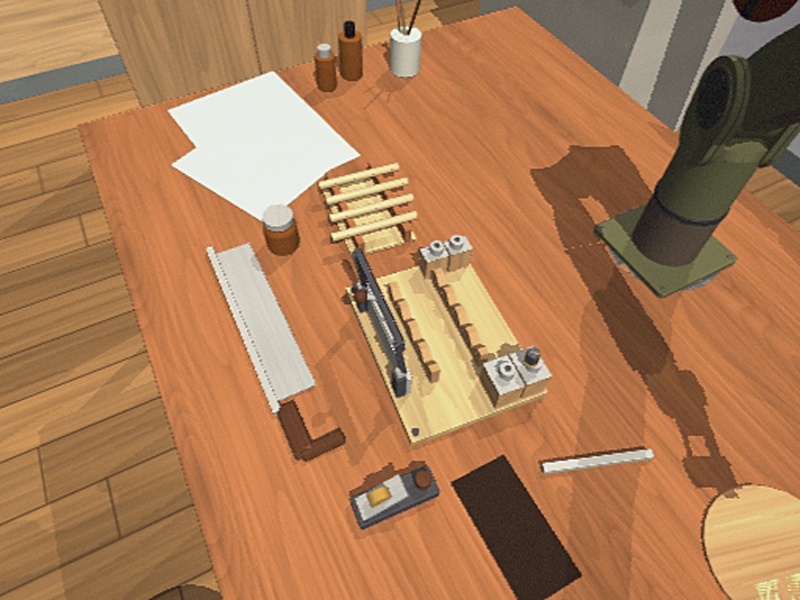

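Top view: box centred near (370,325), cradle with four rods near (565,335), gauge (203,390), mat (191,297), in the enlarged picture. The scene view agrees: four rods, hold-down tipped back. Coarse positions next.

Create h.py:
```python
import numpy as np, cv2
from plant import r
from scipy.spatial.transform import Rotation as R
def cam(n):
    p=r.camera_params(n); return (p['fx'],p['fy'],p['cx'],p['cy'],R.from_rotvec(p['rvec']).as_matrix(),np.array(p['tvec']))
def ray(c,u,v):
    d=c[4].T@np.array([(u-c[2])/c[0],(v-c[3])/c[1],1.]); return -c[4].T@c[5],d
def plane(c,u,v,z):
    o,d=ray(c,u,v); return o+d*(z-o[2])/d[2]
def proj(c,P):
    q=c[4]@np.asarray(P,float)+c[5]; return np.array([c[0]*q[0]/q[2]+c[2],c[1]*q[1]/q[2]+c[3]])
def tri(rays):
    A=np.zeros((3,3));b=np.zeros(3)
    for o,d in rays:
        d=d/np.linalg.norm(d);M=np.eye(3)-np.outer(d,d);A+=M;b+=M@o
    return np.linalg.solve(A,b)
def snap(n,f):
    c=cam(n); a=r.snapshot(n); cv2.imwrite(f"pics/{f}.png",a[:,:,::-1]); np.savez(f"pics/{f}.npz",*[np.array(x) for x in c]); return c,a[:,:,::-1]
def load(f):
    z=np.load(f"pics/{f}.npz"); return [z[k] for k in z.files],cv2.imread(f"pics/{f}.png")
def rel(p,yaw=None):
    """shift from present tool pose to world TCP p along tool axes; yaw = wanted world yaw of closing line"""
    s=r.get_state(); M=R.from_quat(s['eef_rot']).as_matrix()
    d=M.T@(np.asarray(p)-s['tool_pos']); y=np.arctan2(M[1,1],M[0,1])
    out=[d.round(4), 'yaw',round(y,4)]
    if yaw is not None: out+=['turn about tool z',round(-((yaw-y+np.pi/2)%np.pi-np.pi/2),4)]
    return out
```

Run:
```python
from h import *
c=cam('top'); k=.64
for n,u,v,z in [('boxFL',285,252,.018),('boxFR',465,264,.018),('boxNR',456,405,.018),('boxNL',268,390,.018),('fixR',290,349,.089),('bolt',286,375,.112),('g0',218,345,.014),('g1',186,438,.014),('mat',191,297,.003),('r1a',524,278,.05),('r1b',518,377,.05),('r4a',608,295,.05),('r4b',602,395,.05),('hinge',384,258,.08),('jar',565,226,.085)]:
    print(n,plane(c,u*k,v*k,z).round(3))
c2=cam('wrist'); print('wristcam',(-c2[4].T@c2[5]).round(3), 'axes',c2[4].round(2).tolist()); print(rel([.5,.2,.35]),proj(c,[.281,.558,.239]),-c[4].T@c[5])
```

```text
boxFL [0.673 0.144 0.018]
boxFR [ 0.644 -0.188  0.018]
boxNR [ 0.387 -0.164  0.018]
boxNL [0.421 0.176 0.018]
fixR [0.495 0.124 0.089]
bolt [0.452 0.127 0.112]
g0 [0.504 0.268 0.014]
g1 [0.337 0.326 0.014]
mat [0.594 0.322 0.003]
r1a [ 0.613 -0.289  0.05 ]
r1b [ 0.437 -0.272  0.05 ]
r4a [ 0.58  -0.438  0.05 ]
r4b [ 0.403 -0.42   0.05 ]
hinge [ 0.65  -0.039  0.08 ]
jar [ 0.699 -0.356  0.085]
wristcam [0.206 0.596 0.385] axes [[0.45, 0.89, -0.0], [0.85, -0.43, 0.32], [0.28, -0.14, -0.95]]
[array([-0.3569, -0.2214, -0.1116]), 'yaw', np.float64(1.1051)] [-20.17089345 324.16175304] [ 0.50422668 -0.04996781  1.11642757]
```

View pics/wrist0.png

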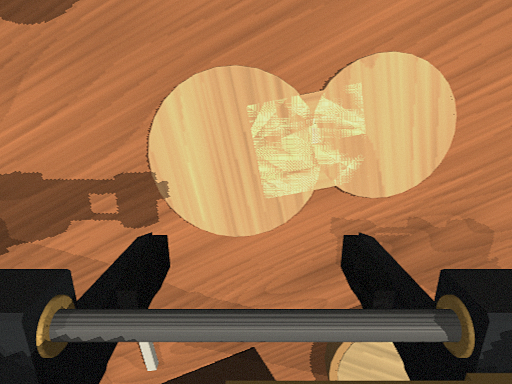

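Wrist view: only a violin plate, gauge tip at (150,355). I'll move over the gate.

Run:
```python
from h import *
print(rel([.44,.14,.27],1.48))
```

```text
[array([-0.3302, -0.3019, -0.0315]), 'yaw', np.float64(1.1051), 'turn about tool z', np.float64(-0.3749)]
```

The rows are not in the units I measure in: turns go in shares of 90 degrees. I convert before sending: -0.375 rad / 1.5708 = -0.2387.

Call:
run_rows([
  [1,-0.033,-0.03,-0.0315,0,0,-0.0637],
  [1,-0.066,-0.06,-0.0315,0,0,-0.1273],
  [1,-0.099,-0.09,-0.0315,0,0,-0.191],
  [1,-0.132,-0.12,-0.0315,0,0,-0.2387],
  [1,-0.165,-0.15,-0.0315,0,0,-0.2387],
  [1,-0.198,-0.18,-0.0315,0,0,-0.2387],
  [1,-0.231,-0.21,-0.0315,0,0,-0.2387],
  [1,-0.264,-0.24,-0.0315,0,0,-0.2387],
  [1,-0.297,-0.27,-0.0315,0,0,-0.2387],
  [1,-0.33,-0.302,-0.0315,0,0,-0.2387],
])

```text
refused: rows: the value is not of type 'object' (schema: type "object"). Nothing was moved.
```

Refused on format, not on reach. It needs an object with the rows under "increments".

Call:
run_rows(rows={"increments": [[1,-0.033,-0.03,-0.0315,0,0,-0.0637],[1,-0.066,-0.06,-0.0315,0,0,-0.1273],[1,-0.099,-0.09,-0.0315,0,0,-0.191],[1,-0.132,-0.12,-0.0315,0,0,-0.2387],[1,-0.165,-0.15,-0.0315,0,0,-0.2387],[1,-0.198,-0.18,-0.0315,0,0,-0.2387],[1,-0.231,-0.21,-0.0315,0,0,-0.2387],[1,-0.264,-0.24,-0.0315,0,0,-0.2387],[1,-0.297,-0.27,-0.0315,0,0,-0.2387],[1,-0.33,-0.302,-0.0315,0,0,-0.2387]]})

```text
clock: 1.15
tool_pos: [0.4404, 0.1388, 0.2702]
eef_rot: [0.045, 0.999, 0.0, 0.0]
contact_force: [0.3, 0.5, -1.3]
opening: 0.997
finger_force: 0.0
```

Call:
run_rows(rows={"increments": [[1,0,0,0,0,0,0],[1,0,0,0,0,0,0]]})

```text
clock: 1.35
tool_pos: [0.4401, 0.1394, 0.2701]
eef_rot: [0.047, 0.999, 0.0, -0.0]
contact_force: [0.3, -0.2, -0.2]
opening: 1.003
finger_force: 0.0
```

Run:
```python
from h import *
snap('wrist','w1')
```

```text
(no output)
```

View pics/w1.png

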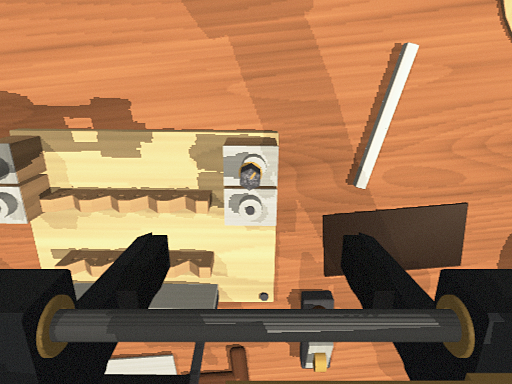

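Gate clearly seen: bolt head (250,175), fixed roller (250,210), gauge from (411,45) to (356,187), mat (395,240). A lower second view for accuracy.

Call:
run_rows(rows={"increments": [[1,-0.01,0,0.03,0,0,0],[1,-0.02,0,0.06,0,0,0],[1,-0.03,0,0.1,0,0,0],[1,-0.03,0,0.1,0,0,0],[1,-0.03,0,0.1,0,0,0]]})

```text
clock: 1.9
tool_pos: [0.4688, 0.1393, 0.1704]
eef_rot: [0.044, 0.999, 0.0, -0.001]
contact_force: [-0.1, 0.2, -0.3]
opening: 0.998
finger_force: 0.0
```

Run:
```python
from h import *
c,a=snap('wrist','w2')
cv2.imwrite('pics/w2b.png',cv2.resize(a[60:300,130:430],(750,600),interpolation=cv2.INTER_CUBIC))
```

```text
(no output)
```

View pics/w2b.png

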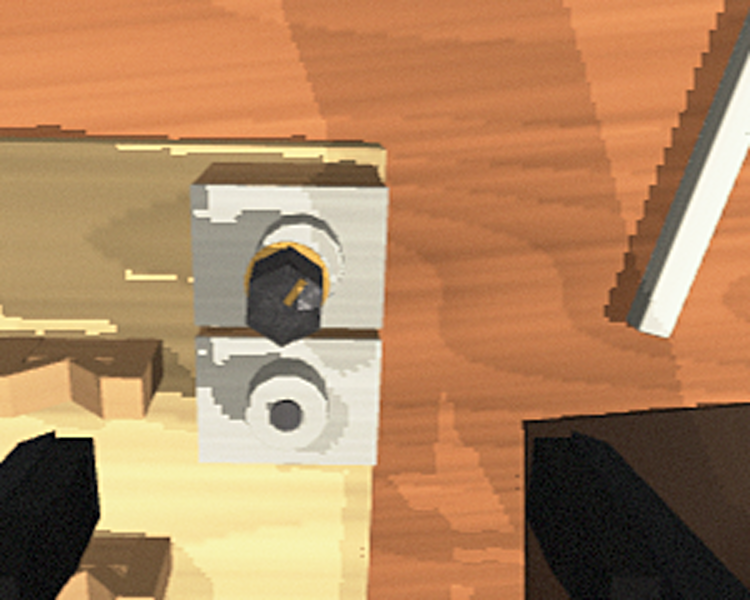

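Close view: hex head dark at crop (285,300) with corner down (284,345), so flats face ±y roughly (angle ≈ 2.6); fixed roller at (287,413); adjustable roller peeks up-right of the head. Now numbers.

Run:
```python
from h import *
for f,roi in(('w2',(120,300,200,300)),('w1',(150,225,230,275))):
    c,a=load(f); v0,v1,u0,u1=roi; s=a[v0:v1,u0:u1]
    up=cv2.resize(s,None,fx=6,fy=6,interpolation=cv2.INTER_CUBIC)
    m=((up.max(2)<85)).astype(np.uint8)
    m=cv2.morphologyEx(m,cv2.MORPH_OPEN,np.ones((7,7)))
    cs,_=cv2.findContours(m,cv2.RETR_EXTERNAL,cv2.CHAIN_APPROX_NONE)
    for k in sorted(cs,key=cv2.contourArea)[-3:]:
        ap=cv2.approxPolyDP(cv2.convexHull(k),6,True)[:,0]
        M=cv2.moments(k)
        if M['m00']<300: continue
        P=np.array([[(x+.5)/6-.5+u0,(y+.5)/6-.5+v0] for x,y in ap])
        print(f,cv2.contourArea(k),'cen',M['m10']/M['m00']/6+u0-.5,M['m01']/M['m00']/6+v0-.5)
        print(np.hstack([P,[plane(c,u,v,.112)[:2] for u,v in P]]).round(4).tolist())
    # light rollers: print gray crop
c,a=load('w2')
g=cv2.cvtColor(a,cv2.COLOR_BGR2GRAY)
print(g[140:190:1,226:272:2])
```

```text
w2 28005.5 cen 242.09685101537593 178.2633917147227
[[245.9167, 158.5833, 0.4336, 0.137], [258.0833, 167.4167, 0.4402, 0.1444], [256.9167, 192.4167, 0.4575, 0.1422], [241.75, 197.5833, 0.4603, 0.1316], [228.4167, 189.0833, 0.4534, 0.1233], [229.4167, 171.25, 0.4411, 0.1254], [232.0833, 164.0833, 0.4365, 0.1277]]
w1 3485.0 cen 250.0024868483979 167.94183006535948
[[259.25, 168.75, 0.4398, 0.1442], [259.4167, 173.4167, 0.4445, 0.1439], [240.5833, 172.0833, 0.4414, 0.1257], [241.4167, 166.9167, 0.4363, 0.127], [249.9167, 163.0833, 0.4333, 0.1357]]
[[233 234 234 ... 218 216 218]
 [233 233 231 ... 215 213 214]
 [230 233 232 ... 214 211 212]
 ...
 [150 101  71 ... 206 207 205]
 [152  98  58 ... 205 202 203]
 [154 102  61 ... 208 211 207]]
```

Run:
```python
from h import *
c,a=load('w2')
f=lambda u,v,z:plane(c,u/2.5+130-.3,v/2.5+60-.3,z)[:2]
for n,p,q,z in(('near',(192,186),(387,187),.072),('right',(387,187),(377,464),.072),('left',(192,186),(200,463),.072),('far',(200,463),(377,464),.072)):
    P,Q=f(*p,z),f(*q,z); d=Q-P; print(n,P.round(4),Q.round(4),np.linalg.norm(d).round(4),np.degrees(np.arctan2(d[1],d[0])).round(2))
print('fixed',f(287,414,.092),f(287,408,.089))
c1,b=load('w1')
# base edges by colour: wood yellow vs orange bench
hsv=cv2.cvtColor(b,cv2.COLOR_BGR2HSV)
g=b[:,:,1].astype(float)
# near edge: per-column strongest rise of G between rows 115..150
pts=[]
for u in range(45,220,3):
    col=g[118:146,u]; d=np.diff(col); i=int(np.argmax(d)); pts.append((u,118+i+.5))
L=cv2.fitLine(np.array(pts,np.float32),cv2.DIST_HUBER,0,.01,.01).ravel(); 
e=[]
for u in(45,220): e.append(plane(c1,u,L[3]+(u-L[2])*L[1]/L[0],.018)[:2])
d=e[1]-e[0];print('base near',e,np.degrees(np.arctan2(d[1],d[0])))
pts=[]
for v in range(232,290,2):
    row=g[v,255:290]; d=np.diff(row); i=int(np.argmin(d)); pts.append((255+i+.5,v))
L=cv2.fitLine(np.array(pts,np.float32),cv2.DIST_HUBER,0,.01,.01).ravel(); 
e=[]
for v in(232,290): e.append(plane(c1,L[2]+(v-L[3])*L[0]/L[1],v,.018)[:2])
d=e[1]-e[0];print('base left side',e,np.degrees(np.arctan2(d[1],d[0])))
# hub of fixed roller, both views triangulated
rs=[]
for (cc,im,u0,v0) in((c,a,238,218),(c1,b,243,203)):
    s=im[v0:v0+14,u0:u0+14].max(2).astype(float); w=np.clip(150-s,0,None); vv,uu=np.mgrid[:14,:14]
    u=(w*uu).sum()/w.sum()+u0; v=(w*vv).sum()/w.sum()+v0; print('hub',u,v); rs.append(ray(cc,u,v))
print('hub3d',tri(rs))
```

```text
near [0.4214 0.1071] [0.4269 0.1661] 0.0592 84.67
right [0.4269 0.1661] [0.5208 0.1571] 0.0943 -5.45
left [0.4214 0.1071] [0.5151 0.0971] 0.0942 -6.1
far [0.5151 0.0971] [0.5208 0.1571] 0.0603 84.59
fixed [0.49020623 0.12992773] [0.48957216 0.12989888]
base near [array([ 0.3920587 , -0.11466616]), array([0.41399362, 0.09921811])] 84.14449940103474
base left side [array([0.55647813, 0.15716033]), array([0.64939343, 0.14709695])] -6.181434789728994
hub 243.7689555524976 225.18233108573
hub 249.49054017000273 209.66355908966273
hub3d [0.49010085 0.12932502 0.09186433]
```

Run:
```python
from h import *
print(rel([.4486,.1340,.095],1.353), r.get_state()['q'][6])
```

```text
[array([ 0.0204, -0.0072,  0.0764]), 'yaw', np.float64(1.4825), 'turn about tool z', np.float64(0.1295)] 0.7638746949201464
```

In the tool's units: 0.13 rad / 1.5708 = 0.0828.

Call:
run_rows(rows={"increments": [[0.4,0.01,-0.004,0,0,0,0.0446],[0.4,0.0204,-0.0072,0,0,0,0.0828],[0.4,0.0204,-0.0072,0.03,0,0,0.0828],[0.4,0.0204,-0.0072,0.055,0,0,0.0828],[0.4,0.0204,-0.0072,0.0764,0,0,0.0828],[0.4,0.0204,-0.0072,0.0764,0,0,0.0828]]}, grip_force=30)

```text
clock: 2.55
tool_pos: [0.4483, 0.1332, 0.094]
eef_rot: [0.109, 0.994, 0.0, -0.0]
contact_force: [0.0, -0.7, -0.3]
opening: 0.477
finger_force: 0.0
```

Call:
run_rows(rows={"increments": [[0.0,0,0,0,0,0,0],[0,0,0,0,0,0,0],[0,0,0,0,0,0,0],[0,0,0,0,0,0,0],[0,0,0,0,0,0,0]]}, grip_force=20)

```text
clock: 3.05
tool_pos: [0.4498, 0.1333, 0.0953]
eef_rot: [0.11, 0.994, 0.001, 0.001]
contact_force: [-0.8, 1.4, 8.1]
opening: 0.226
finger_force: 20.0
```

Run:
```python
from h import *
s=r.get_state();print(rel([.4486,.1340,.095]),s['moment'],s['contact_force'],s['opening']*88)
```

```text
[array([0.0014, 0.0004, 0.0003]), 'yaw', np.float64(1.3509)] [0.20830237 0.10769418 0.12165474] [-0.84508814  1.37001415  8.1292843 ] 19.880653436077427
```

In the tool's units: 0.12 rad / 1.5708 = 0.0764.

Call:
run_rows(rows={"increments": [[0,0,0,0,0,0,0],[0,0,0,0,0,0,0.0764],[0,0,0,0,0,0,0.1528],[0,0,0,0,0,0,0.2292],[0,0,0,0,0,0,0.3056],[0,0,0,0,0,0,0.382],[0,0,0,0,0,0,0.4584],[0,0,0,0,0,0,0.5348],[0,0,0,0,0,0,0.6112],[0,0,0,0,0,0,0.6621]]}, grip_force=50)

```text
clock: 4.05
tool_pos: [0.4501, 0.1335, 0.0953]
eef_rot: [0.59, 0.807, 0.002, 0.001]
contact_force: [-0.1, 2.2, 9.1]
opening: 0.221
finger_force: 50.0
```

Call:
run_rows(rows={"increments": [[0,0,0,0,0,0,0],[0,0,0,0,0,0,0],[0,0,0,0,0,0,0]]}, grip_force=50)

```text
clock: 4.35
tool_pos: [0.4501, 0.1335, 0.0953]
eef_rot: [0.589, 0.808, 0.002, 0.001]
contact_force: [1.0, 1.3, 9.5]
opening: 0.221
finger_force: 50.0
```

Run:
```python
from h import *
s=r.get_state();print(rel([.4486,.1340,.095],.307),s['moment'],s['contact_force'],s['opening']*88)
```

```text
[array([ 0.0009, -0.0012,  0.0003]), 'yaw', np.float64(0.3105), 'turn about tool z', np.float64(0.0035)] [0.22256171 0.08672863 0.01836619] [0.96339924 1.26700915 9.45145803] 19.429249247496166
```

In the tool's units: -0.45 rad / 1.5708 = -0.2865.

Call:
run_rows(rows={"increments": [[0.45,0,0,0,0,0,0],[0.45,0,0,0,0,0,0],[0.45,0,0,0,0,0,0],[0.45,0,0,-0.03,0,0,0],[0.45,0,0,-0.06,0,0,-0.0955],[0.6,0,0,-0.08,0,0,-0.191],[0.8,0,0,-0.08,0,0,-0.2865],[1,0,0,-0.08,0,0,-0.382],[1,0,0,-0.08,0,0,-0.4775],[1,0,0,-0.08,0,0,-0.573]]}, grip_force=20)

```text
clock: 5.35
tool_pos: [0.4486, 0.1321, 0.1739]
eef_rot: [0.176, 0.984, -0.0, -0.0]
contact_force: [0.1, -0.2, -0.6]
opening: 0.878
finger_force: 0.0
```

Call:
run_rows(rows={"increments": [[1,0,0,0,0,0,-0.0955],[1,-0.02,0,0,0,0,-0.1719],[1,-0.02,0,0,0,0,-0.1719],[1,-0.02,0,0,0,0,-0.1719]]})

```text
clock: 5.75
tool_pos: [0.4671, 0.125, 0.1736]
eef_rot: [0.047, 0.999, -0.0, -0.0]
contact_force: [-0.4, -1.3, 0.0]
opening: 1.001
finger_force: 0.0
```

Run:
```python
from h import *
c,a=snap('wrist','w3')
cv2.imwrite('pics/w3b.png',cv2.resize(a[60:300,130:430],(750,600),interpolation=cv2.INTER_CUBIC))
```

```text
(no output)
```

View pics/w3b.png

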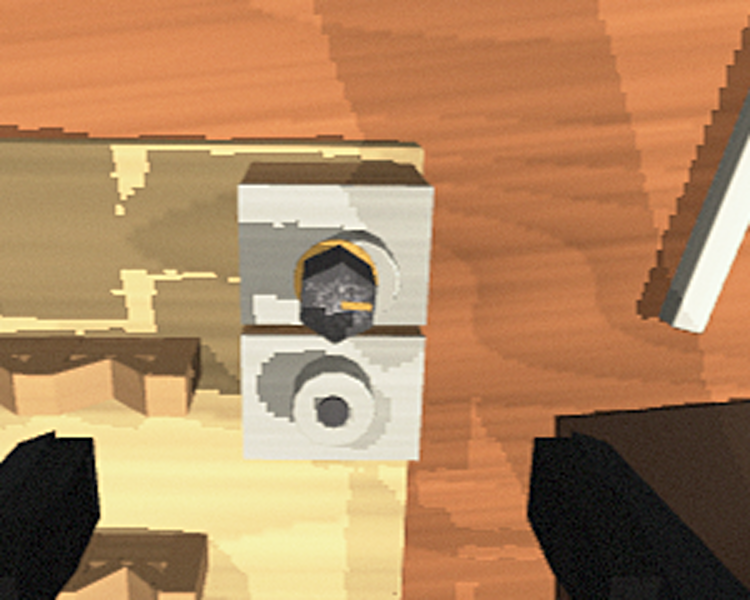

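Pointer mark now lies almost straight right, (341,306)–(372,306): angle 84–90°. Measure it precisely.

Run:
```python
from h import *
by=-5.7
for f,(v0,v1,u0,u1),hz in(('w2',(150,195,225,265),0),('w3',(165,195,260,285),0)):
    c,a=load(f)
    hsv=cv2.cvtColor(a,cv2.COLOR_BGR2HSV); 
    sub=hsv[v0:v1,u0:u1]; m=((sub[:,:,0]>12)&(sub[:,:,0]<30)&(sub[:,:,1]>110)).astype(np.uint8)
    n,l,st,ce=cv2.connectedComponentsWithStats(m)
    for i in range(1,n):
        if st[i,4]<6: continue
        vv,uu=np.nonzero(l==i); w=sub[vv,uu,1]
        P=np.array([plane(c,u+u0,v+v0,.112)[:2] for u,v in zip(uu,vv)])
        ctr=P.mean(0); u_,s_,vt=np.linalg.svd(P-ctr); d=vt[0]
        print(f,st[i],ctr.round(4),'len',(np.ptp((P-ctr)@d)).round(4),'box ang',(np.degrees(np.arctan2(d[1],d[0]))-by)%180, 'from axis', (np.degrees(np.arctan2(*(ctr-[.4486,.1340])[::-1]))-by)%360)
c,a=load('w3')
up=cv2.resize(a[150:205,240:290],None,fx=6,fy=6,interpolation=cv2.INTER_CUBIC)
m=((up.max(2)<60)).astype(np.uint8)
s=cv2.resize(a[150:205,240:290].max(2),None,fx=1,fy=1)
for row in s[12:50,5:40]: print(' '.join('%3d'%x for x in row))
```

```text
w2 [  3   7  34  24 154] [0.4375 0.1363] len 0.0219 box ang 83.36528408139218 from axis 174.0150757834584
w2 [19 22  9 10 38] [0.4457 0.137 ] len 0.0078 box ang 146.03207521248157 from axis 139.90204313396603
w2 [ 0 41  9  3 21] [0.4556 0.1229] len 0.0055 box ang 82.70707035630231 from axis 307.97064287352396
w2 [29 42 11  3 27] [0.4582 0.1441] len 0.0068 box ang 95.96573301692207 from axis 52.24081743597994
w3 [17  0  4  9 14] [0.4415 0.144 ] len 0.0059 box ang 17.484742018759704 from axis 130.89231262554665
w3 [ 7 16 12  3 35] [0.4506 0.1389] len 0.0075 box ang 89.30458348231909 from axis 73.69301094840384
w3 [15 26 10  3 26] [0.4583 0.1436] len 0.0062 box ang 94.7019019082796 from axis 50.413880216792904
149 150 146 149 149 139 146 160 165 132  65  40  39  44  43  42  48  45  44  43  43  50  49  50  47  42  39 104 220 255 251 236 222 210 210
151 151 149 152 138 146 167 133  65  42  40  45  40  44  41  44  42  43  44  45  42  46  47  49  50  46  46  39  57 156 236 252 235 216 208
150 150 153 141 139 157 116  37  46  46  40  39  40  38  50  45  49  44  40  40  41  50  52  52  47  50
[... 4236 characters left out ...]

240 239 241 241 241 244 240 242 243 241 243 243 249 254 224 131  65  55  54  59  45  56  82 154 215 226 221 220 221 223 222 230 226 226 226
232 229 231 228 232 229 231 231 230 231 231 231 233 234 243 237 177  98  62  60  80 136 225 250 232 212 212 211 208 212 211 209 210 210 209
231 230 231 230 230 233 232 231 232 231 229 231 229 231 231 236 245 218 165 167 217 248 238 235 233 236 223 203 205 205 210 211 208 207 205
232 232 234 235 234 234 233 236 236 238 238 236 237 238 237 235 237 239 243 245 241 238 233 232 232 233 223 208 207 212 210 211 210 208 213
239 239 239 238 241 241 240 239 241 243 243 244 243 243 242 240 238 240 240 239 237 236 236 233 236 237 228 217 219 218 216 219 217 221 219
```

Run:
```python
from h import *
c,a=load('w3')
P=lambda u,v:plane(c,u,v,.112)[:2]
A,B=P(266.3,164.6),P(263.5,197)
d=B-A;print('corner axis',A,B,np.linalg.norm(d),'mid',(A+B)/2,'box ang',np.degrees(np.arctan2(d[1],d[0]))+5.7)
# subpixel centroid of mark by columns
hsv=cv2.cvtColor(a,cv2.COLOR_BGR2HSV).astype(float)
pts=[]
for u in range(266,279):
    w=np.clip(hsv[178:187,u,1]-60,0,None); pts.append((u,(w*np.arange(178,187)).sum()/w.sum()))
print(np.round(pts,2).tolist())
Q=np.array([P(u,v) for u,v in pts]); ctr=Q.mean(0); dd=np.linalg.svd(Q-ctr)[2][0]; print('mark',ctr,np.degrees(np.arctan2(dd[1],dd[0]))%180+5.7)
# edges lower-right & lower-left of top face: dark->light transitions per row
g=a.max(2).astype(float)
# left vertical edge & right vertical edge rows 174..188
for nm,cols,sg in(('L',range(246,254),-1),('R',range(274,284),1)):
    e=[]
    for v in range(175,188):
        row=g[v,cols.start:cols.stop]; dd=np.diff(row)*sg; i=np.argmax(dd); e.append((cols.start+i+.5,v))
    print(nm,e)
```

```text
corner axis [0.43807362 0.13582689] [0.46076622 0.13199904] 0.023013184487380836 mid [0.44941992 0.13391296] box ang -3.8746732063661975
[[266.0, 181.72], [267.0, 181.65], [268.0, 181.81], [269.0, 181.76], [270.0, 181.96], [271.0, 181.97], [272.0, 181.93], [273.0, 182.0], [274.0, 182.03], [275.0, 182.0], [276.0, 182.02], [277.0, 182.31], [278.0, 182.42]]
mark [0.45051008 0.13866047] 87.23000682269979
L [(np.float64(250.5), 175), (np.float64(249.5), 176), (np.float64(249.5), 177), (np.float64(249.5), 178), (np.float64(249.5), 179), (np.float64(249.5), 180), (np.float64(249.5), 181), (np.float64(249.5), 182), (np.float64(249.5), 183), (np.float64(249.5), 184), (np.float64(249.5), 185), (np.float64(249.5), 186), (np.float64(249.5), 187)]
R [(np.float64(279.5), 175), (np.float64(279.5), 176), (np.float64(280.5), 177), (np.float64(279.5), 178), (np.float64(279.5), 179), (np.float64(279.5), 180), (np.float64(279.5), 181), (np.float64(279.5), 182), (np.float64(279.5), 183), (np.float64(279.5), 184), (np.float64(278.5), 185), (np.float64(278.5), 186), (np.float64(278.5), 187)]
```

Run:
```python
from h import *
c,a=load('w1')
def rect(a,roi):
    v0,v1,u0,u1=roi; s=cv2.resize(a[v0:v1,u0:u1],None,fx=4,fy=4,interpolation=cv2.INTER_LINEAR)
    m=((s.min(2)>150)).astype(np.uint8)
    cs,_=cv2.findContours(m,cv2.RETR_EXTERNAL,cv2.CHAIN_APPROX_NONE); k=max(cs,key=cv2.contourArea)
    b=cv2.boxPoints(cv2.minAreaRect(k)); return (b+.5)/4-.5+[u0,v0]
b=rect(a,(30,200,340,430)); print(b.round(1).tolist())
P=np.array([plane(c,u,v,.014)[:2] for u,v in b]); L=[np.linalg.norm(P[i]-P[i-1]) for i in range(4)]
print(P.round(4).tolist(),np.round(L,4),P.mean(0))
i=int(np.argmax(L)); d=P[i]-P[i-1]; print('yaw',np.degrees(np.arctan2(d[1],d[0]))%180)
# height: far-end corner in w1 & w3
c3,a3=load('w3')
b3=rect(a3,(60,215,385,512)); print(b3.round(1).tolist())
o=b[np.argmax(b[:,1])]; o3=b3[np.argmax(b3[:,1])]; print('corner',tri([ray(c,*o),ray(c3,*o3)]))
ct,at=snap('top','t1'); bt=rect(at,(210,290,100,150)); print('top',bt.round(1).tolist(), plane(ct,*bt.mean(0),.014))
```

```text
[[354.6, 185.9], [408.1, 40.8], [419.1, 44.8], [365.6, 190.0]]
[[0.5015, 0.2657], [0.3319, 0.3258], [0.3374, 0.3386], [0.5085, 0.2801]] [0.016  0.18   0.0138 0.1809] [0.41982117 0.30253252]
yaw 161.13699216659776
[[396.4, 188.9], [453.8, 54.0], [467.3, 59.7], [410.0, 194.6]]
corner [0.51248617 0.28347371 0.00362798]Traceback (most recent call last):
  File "<stdin>", line 16, in <module>
  File "<stdin>", line 6, in rect
ValueError: max() iterable argument is empty
```

Run:
```python
from h import *
print(rel([.3532,.3245,.10],np.radians(71.1)),r.get_state()['q'][6])
```

```text
[array([0.1311, 0.1879, 0.0738]), 'yaw', np.float64(1.4786), 'turn about tool z', np.float64(0.2376)] 0.8004645377841925
```

In the tool's units: 0.2376 rad / 1.5708 = 0.1513.

Call:
run_rows(rows={"increments": [[0.6,0.02,0.03,0,0,0,0],[0.6,0.045,0.065,0,0,0,0.0637],[0.6,0.07,0.1,0.02,0,0,0.1273],[0.6,0.1,0.14,0.04,0,0,0.1513],[0.6,0.12,0.17,0.06,0,0,0.1513],[0.6,0.1311,0.1879,0.0738,0,0,0.1513],[0.6,0.1311,0.1879,0.0738,0,0,0.1513],[0.6,0.1311,0.1879,0.0738,0,0,0.1513]]})

```text
clock: 6.65
tool_pos: [0.3534, 0.3237, 0.1001]
eef_rot: [0.163, 0.987, -0.001, -0.0]
contact_force: [0.8, 0.3, 0.1]
opening: 0.601
finger_force: 0.0
```

Run:
```python
from h import *
c,a=snap('wrist','w4'); print(r.get_state()['q'])
for s in(-.09,0,.09):
    P=np.array([.4195,.302,.014])+s*np.array([.946,-.324,0]); print(s,proj(c,P).round(1))
```

```text
[-0.79209757  0.75020835 -0.0711936   2.11544356  0.17946965  0.28220334
  0.22406596]
-0.09 [256.  168.7]
0 [255.7 272.9]
0.09 [255.4 357.1]
```

View pics/w4.png

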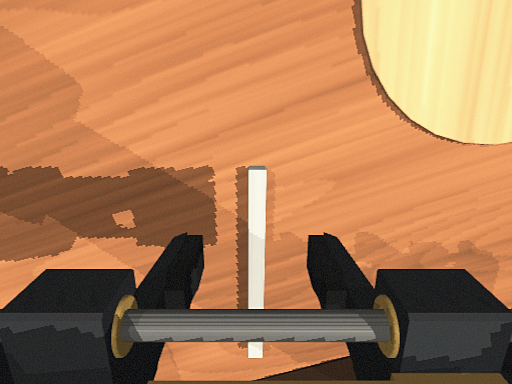

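Gauge lies centred between the fingers, near end at (257,168), as predicted. Descend and grip.

Call:
run_rows(rows={"increments": [[0.6,0,0,0.04,0,0,0],[0.5,0,0,0.075,0,0,0],[0.4,0,0,0.0955,0,0,0],[0.4,0,0,0.0955,0,0,0],[0,0,0,0.0955,0,0,0],[0,0,0,0.0955,0,0,0],[0,0,0,0.0955,0,0,0],[0,0,0,0.0955,0,0,0],[0,0,0,0.0955,0,0,0]]}, grip_force=40)

```text
clock: 7.6
tool_pos: [0.3549, 0.3245, 0.0059]
eef_rot: [0.164, 0.986, 0.001, 0.001]
contact_force: [0.8, -1.3, 7.7]
opening: 0.151
finger_force: 40.0
```

Call:
run_rows(rows={"increments": [[0,0,0,-0.02,0,0,0],[0,0,0,-0.06,0,0,0],[0,0,0,-0.1,0,0,0],[0,0,0,-0.12,0,0,0],[0,0,0,-0.12,0,0,0]]}, grip_force=40)

```text
clock: 8.1
tool_pos: [0.3552, 0.3254, 0.1275]
eef_rot: [0.164, 0.987, 0.003, 0.002]
contact_force: [0.6, 0.1, -1.6]
opening: 0.152
finger_force: 40.0
```

Run:
```python
from h import *
# grip point 70mm outward of centre; pre-insert with gauge centre at box y=.150+.013+.09+.02
by=-5.7; b=np.radians(by); ex=np.array([np.cos(b),np.sin(b)]); ey=np.array([-ex[1],ex[0]]); O=np.array([.5295,-.0249])
p=O-.0752*ex+(.275+.07)*ey; print(p,rel([*p,.10],b),r.get_state()['opening']*88)
```

```text
[0.48893713 0.32586302] [array([-0.1263,  0.0434,  0.0281]), 'yaw', np.float64(1.242), 'turn about tool z', np.float64(1.3415)] 13.382899029206682
```

The rows are not in the units I measure in: turns go in shares of 90 degrees. I convert before sending: 1.3415 rad / 1.5708 = 0.854.

Call:
run_rows(rows={"increments": [[0,-0.013,0.004,0,0,0,0.0859],[0,-0.026,0.009,0,0,0,0.1719],[0,-0.039,0.013,0,0,0,0.2578],[0,-0.052,0.017,0,0,0,0.3438],[0,-0.065,0.022,0,0,0,0.4297],[0,-0.078,0.026,0,0,0,0.5157],[0,-0.09,0.03,0,0,0,0.6016],[0,-0.103,0.035,0,0,0,0.6875],[0,-0.116,0.039,0,0,0,0.7735],[0,-0.1263,0.0434,0,0,0,0.854]]}, grip_force=40)

```text
clock: 9.1
tool_pos: [0.4878, 0.3239, 0.1234]
eef_rot: [0.743, 0.669, -0.001, 0.0]
contact_force: [0.1, 0.5, -1.2]
opening: 0.154
finger_force: 40.0
```

Call:
run_rows(rows={"increments": [[0,0,0,0,0,0,0],[0,0,0,0,0,0,0],[0,0,0,0,0,0,0]]}, grip_force=40)

```text
clock: 9.4
tool_pos: [0.4863, 0.3245, 0.124]
eef_rot: [0.74, 0.672, -0.001, -0.0]
contact_force: [0.6, 0.1, -1.5]
opening: 0.153
finger_force: 40.0
```

Run:
```python
from h import *
c,a=snap('wrist','w5'); cv2.imwrite('pics/w5b.png',cv2.resize(a,(800,600),interpolation=cv2.INTER_CUBIC)); print(r.get_state()['q'])
```

```text
[-0.794226    0.80731774  0.22332324  1.79893936 -0.30208771  0.57011127
 -0.47850203]
```

View pics/w5b.png

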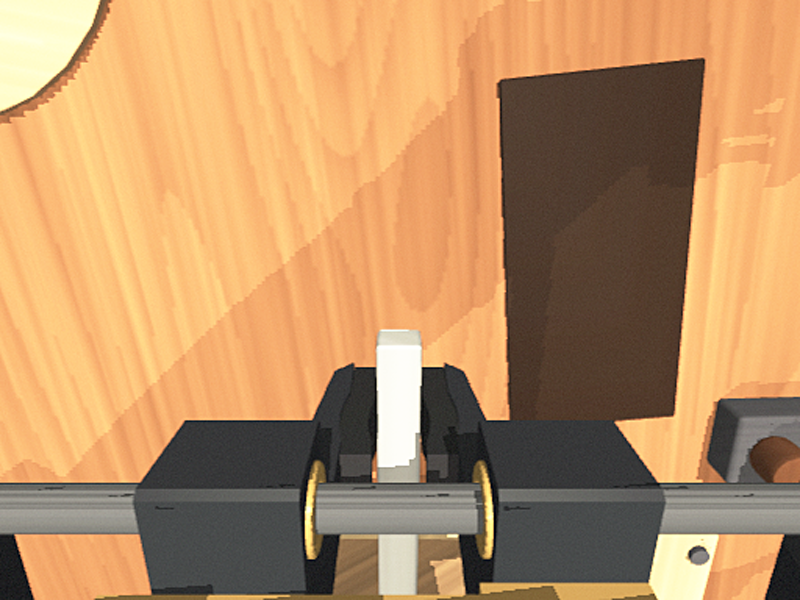

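Gauge held squarely between the pads; mat seen whole at right. Gate is hidden under the gripper from here, so I check the leading end with the fixed cameras.

Call:
run_rows(rows={"increments": [[0,0,0,0,0,0,0],[0,0,0,0,0,0,0]]}, grip_force=40)

```text
clock: 9.65
tool_pos: [0.4872, 0.3247, 0.1246]
eef_rot: [0.741, 0.672, -0.0, -0.0]
contact_force: [-0.3, 0.4, -0.4]
opening: 0.153
finger_force: 40.0
```

Run:
```python
from h import *
s=r.get_state(); M=R.from_quat(s['eef_rot']).as_matrix(); print(s['tool_pos'].round(4),M.round(4).tolist(),s['moment'])
g=s['tool_pos']-.007*M[:,2]  # bar axis approx
for n in('scene','top'):
    c,a=snap(n,n+'5')
    L=g-.16*M[:,0]; T=g+.02*M[:,0]
    print(n,'pred lead',proj(c,L).round(1),'trail',proj(c,T).round(1))
    p=proj(c,L).astype(int); q=a[p[1]-35:p[1]+35,p[0]-35:p[0]+35]
    cv2.imwrite(f'pics/{n}5c.png',cv2.resize(q,(400,400),interpolation=cv2.INTER_NEAREST))
x=np.hstack([cv2.imread(f'pics/{n}5c.png') for n in('scene','top')]); cv2.imwrite('pics/st5.png',x)
```

```text
[0.4872 0.3247 0.1246] [[0.0981, 0.9952, -0.0002], [0.9952, -0.0981, 0.0002], [0.0002, -0.0003, -1.0]] [-0.0140961   0.07262778 -0.01239219]
scene pred lead [344.4 235.7] trail [388.4 306.8]
top pred lead [166.5 233. ] trail [ 96.3 227.4]
```

View pics/st5.png

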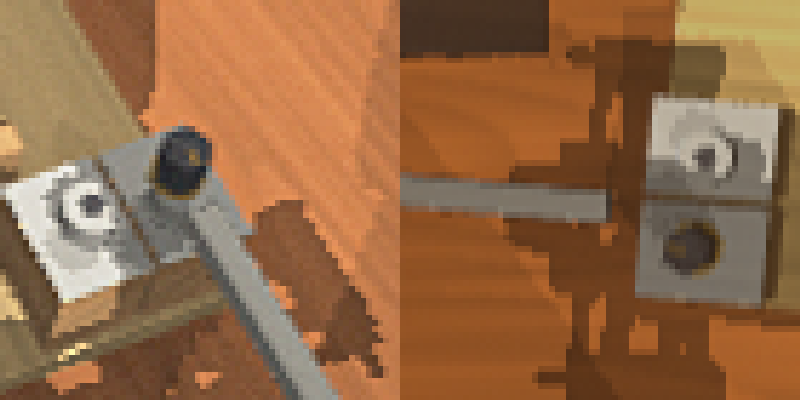

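Leading end seen near (205,210) scene crop and (608,205) top crop, on prediction within ~2 px; pedestal just beyond. Align, lower, and enter slowly.

Call:
run_rows(rows={"increments": [[0,0.005,0.0029,0.01,0,0,0],[0,0.005,0.0029,0.03,0,0,0],[0,0.005,0.0029,0.0425,0,0,0],[0,0.005,0.0029,0.0425,0,0,0],[0,0.005,0.0029,0.0425,0,0,0],[0,0.005,0.0029,0.0425,0,0,0]]}, grip_force=40)

```text
clock: 10.35
tool_pos: [0.4915, 0.3295, 0.0826]
eef_rot: [0.741, 0.671, 0.001, 0.0]
contact_force: [0.6, -0.3, -1.3]
opening: 0.152
finger_force: 40.0
```

Call:
run_rows(rows={"increments": [[0,-0.01,0,0,0,0,0],[0,-0.02,0,0,0,0,0],[0,-0.03,0,0,0,0,0],[0,-0.035,0,0,0,0,0],[0,-0.035,0,0,0,0,0],[0,-0.035,0,0,0,0,0]]}, grip_force=40)

```text
clock: 10.95
tool_pos: [0.4876, 0.2947, 0.0821]
eef_rot: [0.741, 0.671, 0.0, -0.0]
contact_force: [0.8, 1.1, -1.2]
opening: 0.155
finger_force: 40.0
```

Run:
```python
from h import *
s=r.get_state(); d=s['tool_pos'][:2]-[.4708,.1314]; print(s['contact_force'],s['moment'],'along',d@[.0993,.9951],'lat',d@[.9951,-.0993],s['tool_pos'][2])
```

```text
[ 0.79622215  1.11759806 -1.21207288] [-0.03767992  0.03346148 -0.01339079] along 0.16413379220274663 lat 0.00046969266110474887 0.08211087853581729
```

Call:
run_rows(rows={"increments": [[0,-0.005,0,0,0,0,0],[0,-0.01,0,0,0,0,0],[0,-0.015,0,0,0,0,0],[0,-0.015,0,0,0,0,0]]}, grip_force=30)

```text
clock: 11.35
tool_pos: [0.486, 0.2783, 0.082]
eef_rot: [0.742, 0.671, -0.0, 0.0]
contact_force: [0.6, 0.4, -0.7]
opening: 0.153
finger_force: 30.0
```

Run:
```python
from h import *
s=r.get_state(); d=s['tool_pos'][:2]-[.4708,.1314]; print(s['contact_force'],s['moment'],'along',d@[.0993,.9951],'lat',d@[.9951,-.0993],s['tool_pos'][2])
q=[]
for n in('scene','top'):
    c,a=snap(n,n+'6'); p=proj(c,[.4708,.1314,.085]).astype(int); q.append(cv2.resize(a[p[1]-30:p[1]+30,p[0]-30:p[0]+30],(400,400),interpolation=cv2.INTER_CUBIC))
cv2.imwrite('pics/st6.png',np.hstack(q))
```

```text
[ 0.59785841  0.38433914 -0.72289223] [ 0.02683483  0.01872737 -0.06139101] along 0.14767619184658906 lat 0.0005136628058837239 0.08202022192946061
```

View pics/st6.png

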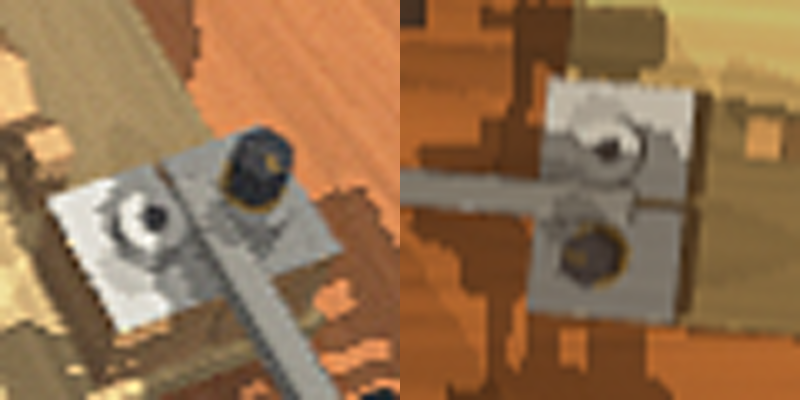

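Go in 2 calls, .01 per row.

Gauge tip is between the rollers (crop 620,205 top; lined up in scene), no force. Slide on.

Call:
run_rows(rows={"increments": [[0,-0.005,0,0.001,0,0,0],[0,-0.012,0,0.002,0,0,0],[0,-0.02,0,0.002,0,0,0],[0,-0.028,0,0.002,0,0,0],[0,-0.036,0,0.002,0,0,0],[0,-0.044,0,0.002,0,0,0],[0,-0.05,0,0.002,0,0,0],[0,-0.05,0,0.002,0,0,0]]}, grip_force=30)

```text
clock: 12.25
tool_pos: [0.481, 0.2284, 0.0801]
eef_rot: [0.742, 0.671, -0.0, 0.0]
contact_force: [1.0, 0.5, -0.9]
opening: 0.154
finger_force: 30.0
```

Call:
run_rows(rows={"increments": [[0,-0.01,0,0,0,0,0],[0,-0.02,0,0,0,0,0],[0,-0.03,0,0,0,0,0],[0,-0.04,0,0,0,0,0],[0,-0.05,0,0,0,0,0],[0,-0.052,0,0,0,0,0],[0,-0.052,0,0,0,0,0],[0,-0.052,0,0,0,0,0]]}, grip_force=30)

```text
clock: 13.05
tool_pos: [0.4761, 0.1786, 0.08]
eef_rot: [0.741, 0.671, 0.0, -0.0]
contact_force: [-1.3, -0.3, -1.1]
opening: 0.151
finger_force: 30.0
```

Run:
```python
from h import *
s=r.get_state(); d=s['tool_pos'][:2]-[.4708,.1314]; print(s['contact_force'],s['moment'],'along',d@[.0993,.9951],'lat',d@[.9951,-.0993],s['tool_pos'][2])
q=[]
for n in('scene','top'):
    c,a=snap(n,n+'7'); p=proj(c,[.4708,.1314,.085]).astype(int); q.append(cv2.resize(a[p[1]-40:p[1]+40,p[0]-40:p[0]+40],(400,400),interpolation=cv2.INTER_CUBIC))
cv2.imwrite('pics/st7.png',np.hstack(q))
```

```text
[-1.27777153 -0.26841417 -1.10740757] [0.0634744  0.07128699 0.02515555] along 0.04750791363015401 lat 0.0005373614939293635 0.08003320272227248
```

View pics/st7.png

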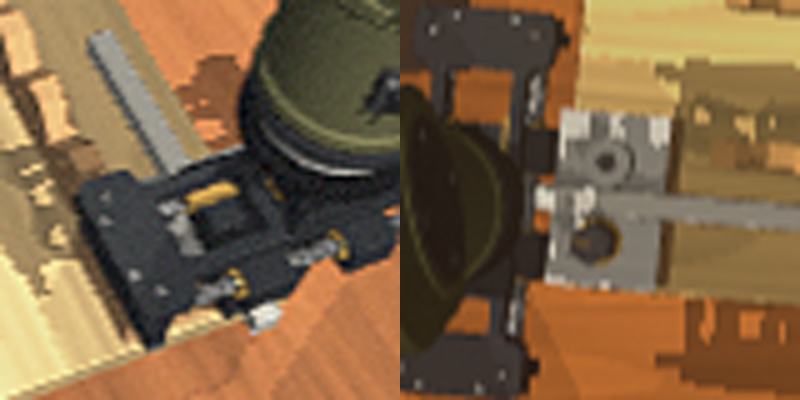

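Gauge passed freely (no force), its inner half well past the rollers in both views. Now lift it and take it to the mat.

Call:
run_rows(rows={"increments": [[0,0,0,-0.02,0,0,0],[0,0,0,-0.05,0,0,0],[0,0,0,-0.07,0,0,0],[0,0,0,-0.07,0,0,0],[0,0,0,-0.07,0,0,0]]}, grip_force=40)

```text
clock: 13.65
tool_pos: [0.4758, 0.1786, 0.1499]
eef_rot: [0.741, 0.672, 0.0, -0.0]
contact_force: [-0.1, -0.5, -1.9]
opening: 0.151
finger_force: 40.0
```

Run:
```python
from h import *
c,_=load('w5')
P=np.array([plane(c,u/1.5625-.3,v/1.5625-.3,.003)[:2] for u,v in((499,80),(704,59),(674,414),(510,422))])
print(P.round(4).tolist(),P.mean(0),[np.linalg.norm(P[i]-P[i-1]).round(4) for i in range(4)])
for i,j in((3,0),(2,1)): d=P[j]-P[i]; print(np.degrees(np.arctan2(d[1],d[0])))
d=P[0]-P[1]; y=np.arctan2(*(P[0]+P[1]-P[2]-P[3])[::-1]); print('mat long yaw',np.degrees(y))
ct=cam('top'); print([plane(ct,u*.64,v*.64,.003)[:2].round(3).tolist() for u,v in((138,272),(244,270),(245,323),(139,325))])
ctr=P.mean(0); tcp=ctr+.07*np.array([np.cos(y),np.sin(y)]); print(rel([*tcp,.15],y-np.pi/2))
```

```text
[[0.5438, 0.4231], [0.6428, 0.423], [0.6434, 0.2251], [0.5441, 0.2289]] [0.59353286 0.32503727] [np.float64(0.1942), np.float64(0.0989), np.float64(0.1979), np.float64(0.0994)]
90.07411891623073
90.18147632159898
mat long yaw 90.1283004818892
[[0.643, 0.421], [0.643, 0.224], [0.544, 0.222], [0.544, 0.418]]
[array([0.2269, 0.0958, 0.    ]), 'yaw', np.float64(-0.0981), 'turn about tool z', np.float64(-0.1004)]
```

In the tool's units: -0.1 rad / 1.5708 = -0.0637.

Call:
run_rows(rows={"increments": [[0,0.035,0.015,0,0,0,-0.0127],[0,0.07,0.03,0,0,0,-0.0255],[0,0.105,0.045,0,0,0,-0.0382],[0,0.14,0.06,0,0,0,-0.0509],[0,0.175,0.075,0,0,0,-0.0637],[0,0.21,0.09,0,0,0,-0.0637],[0,0.225,0.0958,0,0,0,-0.0637],[0,0.225,0.0958,0.03,0,0,-0.0637],[0,0.225,0.0958,0.07,0,0,-0.0637],[0,0.225,0.0958,0.11,0,0,-0.0637]]}, grip_force=40)

```text
clock: 14.65
tool_pos: [0.5924, 0.3924, 0.0368]
eef_rot: [0.707, 0.708, -0.001, -0.0]
contact_force: [0.1, 0.6, -2.0]
opening: 0.152
finger_force: 40.0
```

Call:
run_rows(rows={"increments": [[0,0,0,0.015,0,0,0],[0,0,0,0.027,0,0,0],[0,0,0,0.0305,0,0,0],[0,0,0,0.0305,0,0,0]]})

```text
clock: 15.05
tool_pos: [0.5941, 0.3928, 0.0104]
eef_rot: [0.707, 0.707, 0.001, 0.0]
contact_force: [0.7, 0.3, -2.0]
opening: 0.154
finger_force: 40.0
```

Run:
```python
from h import *
s=r.get_state(); print(s['tool_pos'],s['contact_force'],s['moment'])
```

```text
[0.59414225 0.39278201 0.01043359] [ 0.74238733  0.29401361 -1.96827456] [ 0.04991711  0.053459   -0.0567681 ]
```

Call:
run_rows(rows={"increments": [[0,0,0,0.002,0,0,0],[0,0,0,0.002,0,0,0],[0.4,0,0,0.002,0,0,0],[0.4,0,0,0.002,0,0,0],[0.4,0,0,0.002,0,0,0],[0.4,0,0,-0.02,0,0,0],[0.4,0,0,-0.06,0,0,0],[0.4,0,0,-0.1,0,0,0],[0.4,0,0,-0.14,0,0,0],[0.4,0,0,-0.17,0,0,0]]}, grip_force=20)

```text
clock: 16.05
tool_pos: [0.5942, 0.3928, 0.1825]
eef_rot: [0.707, 0.707, 0.001, 0.0]
contact_force: [0.1, 0.7, -0.5]
opening: 0.401
finger_force: 0.0
```

Run:
```python
from h import *
c,a=snap('wrist','w8')
print(rel([.44,-.33,.2],np.pi/2), r.get_state()['q'])
ct,at=snap('top','t8')
hs=cv2.cvtColor(at,cv2.COLOR_BGR2HSV)
# gauge in top
m=((at.min(2)>120)&(hs[:,:,1]<60)).astype(np.uint8); m[:, :80]=0; m[:,160:]=0; m[:165]=0; m[212:]=0
v,u=np.nonzero(m); print(len(u),u.min() if len(u) else 0,u.max() if len(u) else 0,v.min() if len(u) else 0,v.max() if len(u) else 0, plane(ct,u.mean(),v.mean(),.017) if len(u) else 0)
```

```text
[array([-0.7239, -0.1572, -0.0181]), 'yaw', np.float64(0.0007), 'turn about tool z', np.float64(-1.5701)] [-0.75984849  0.87834477  0.23934831  1.32955417 -0.22591685  0.94881494
 -0.47349867]
225 90 135 187 192 [0.59596679 0.34647183 0.017     ]
```

In the tool's units: -0.28 rad / 1.5708 = -0.1783.

Call:
run_rows(rows={"increments": [[0.4,-0.02,-0.01,-0.03,0,0,-0.0891],[0.4,-0.055,-0.03,-0.06,0,0,-0.1783],[0.4,-0.1,-0.05,-0.08,0,0,-0.2674],[0.5,-0.148,-0.06,-0.08,0,0,-0.3565],[0.6,-0.196,-0.07,-0.08,0,0,-0.4456],[0.7,-0.244,-0.08,-0.08,0,0,-0.5348],[0.8,-0.292,-0.09,-0.08,0,0,-0.6239],[1,-0.34,-0.1,-0.08,0,0,-0.713],[1,-0.388,-0.11,-0.08,0,0,-0.8021],[1,-0.436,-0.12,-0.08,0,0,-0.8913]]})

```text
clock: 17.15
tool_pos: [0.4728, -0.0453, 0.2589]
eef_rot: [0.082, 0.997, 0.0, -0.001]
contact_force: [0.8, -0.5, -0.4]
opening: 0.994
finger_force: 0.0
```

Run:
```python
from h import *
print(rel([.45,-.34,.22],np.pi/2-.1))
```

```text
[array([-0.0256, -0.2944,  0.0389]), 'yaw', np.float64(1.4071), 'turn about tool z', np.float64(-0.0637)]
```

In the tool's units: -0.06 rad / 1.5708 = -0.0382.

Call:
run_rows(rows={"increments": [[1,-0.003,-0.045,0,0,0,-0.0382],[1,-0.008,-0.093,0,0,0,-0.0382],[1,-0.012,-0.141,0.01,0,0,-0.0382],[1,-0.016,-0.189,0.02,0,0,-0.0382],[1,-0.02,-0.237,0.03,0,0,-0.0382],[1,-0.0256,-0.28,0.039,0,0,-0.0382],[1,-0.0256,-0.2944,0.039,0,0,-0.0382],[1,-0.0256,-0.2944,0.039,0,0,-0.0382],[1,-0.0256,-0.2944,0.039,0,0,-0.0382]]})

```text
clock: 18.05
tool_pos: [0.4497, -0.3361, 0.2203]
eef_rot: [0.054, 0.999, 0.001, -0.0]
contact_force: [-0.0, -0.1, -0.1]
opening: 1.001
finger_force: 0.0
```

Run:
```python
from h import *
c,a=snap('wrist','w9'); cv2.imwrite('pics/w9b.png',cv2.resize(a,(800,600),interpolation=cv2.INTER_CUBIC))
```

```text
(no output)
```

View pics/w9b.png

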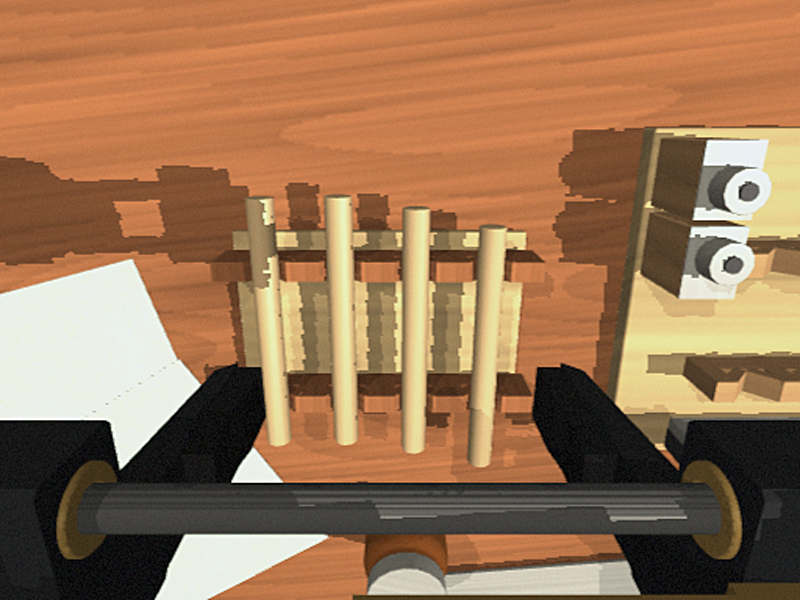

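Four rods; near ends at (260,199),(339,197),(416,210),(493,228), far ends (280,444),(346,443),(413,451),(479,465) (800×600).

Run:
```python
from h import *
c,a=load('w9')
for n,f in (((260,199),(280,444)),((339,197),(346,443)),((416,210),(413,451)),((493,228),(479,465))):
    # refine midline: per row, wood-bright edges of rod
    N=plane(c,n[0]*.64-.2,n[1]*.64-.2,.046)[:2]; F=plane(c,f[0]*.64-.2,f[1]*.64-.2,.046)[:2]
    # centre line: use z=.042
    A=plane(c,n[0]*.64-.2,n[1]*.64-.2,.042)[:2]; B=plane(c,f[0]*.64-.2,f[1]*.64-.2,.042)[:2]; d=B-A
    print(A.round(4),B.round(4),'len',np.linalg.norm(F-N).round(4),'mid',((N+F)/2).round(4),'yaw',np.degrees(np.arctan2(d[1],d[0])).round(2))
```

```text
[ 0.4021 -0.4192] [ 0.5844 -0.4399] len 0.1812 mid [ 0.4917 -0.4283] yaw -6.49
[ 0.4063 -0.3689] [ 0.589  -0.3904] len 0.1816 mid [ 0.496 -0.379] yaw -6.71
[ 0.4199 -0.3208] [ 0.6016 -0.3408] len 0.1805 mid [ 0.509  -0.3308] yaw -6.3
[ 0.437  -0.2721] [ 0.6197 -0.2918] len 0.1815 mid [ 0.5264 -0.2825] yaw -6.16
```

Run:
```python
from h import *
print(rel([.5275,-.2825,.12],np.radians(83.8)))
```

```text
[array([-0.0713,  0.0607,  0.1007]), 'yaw', np.float64(1.4641), 'turn about tool z', np.float64(0.0015)]
```

Call:
run_rows(rows={"increments": [[0.32,-0.02,0.02,0.03,0,0,0],[0.32,-0.045,0.04,0.06,0,0,0],[0.32,-0.0713,0.0607,0.09,0,0,0],[0.32,-0.0713,0.0607,0.1,0,0,0],[0.32,-0.0713,0.0607,0.1,0,0,0],[0.32,-0.0713,0.0607,0.1,0,0,0]]})

```text
clock: 18.7
tool_pos: [0.5264, -0.2853, 0.1212]
eef_rot: [0.055, 0.999, -0.0, -0.0]
contact_force: [0.3, -0.1, -0.1]
opening: 0.477
finger_force: 0.0
```

Run:
```python
from h import *
c,a=snap('wrist','w10'); c0,a0=load('w9')
for n,d in(('near4',(.4385,-.2723)),('near3',(.4207,-.3210))): print(n,proj(c,[*d,.042]).round(1))
# rod4 edges by brightness near predicted midline
hs=cv2.cvtColor(a,cv2.COLOR_BGR2HSV)
for x in (.45,.47,.49):
    y=-.2723-(x-.4385)*np.tan(np.radians(6.3)); u,v=proj(c,[x,y,.042]); v=int(round(v)); row=a[v,int(u)-30:int(u)+31]
    m=(row[:,1].astype(int)>130); i=np.nonzero(m)[0]; print(x,u.round(1),v,'bright span',i.min()+int(u)-30,i.max()+int(u)-30,len(i))
cv2.imwrite('pics/w10b.png',cv2.resize(a,(800,600)))
```

```text
near4 [259.4  71.1]
near3 [181.6  50.8]
0.45 259.3 89 bright span 229 289 58
0.47 259.2 120 bright span 229 289 38
0.49 259.0 149 bright span 229 289 59
```

View pics/w10b.png

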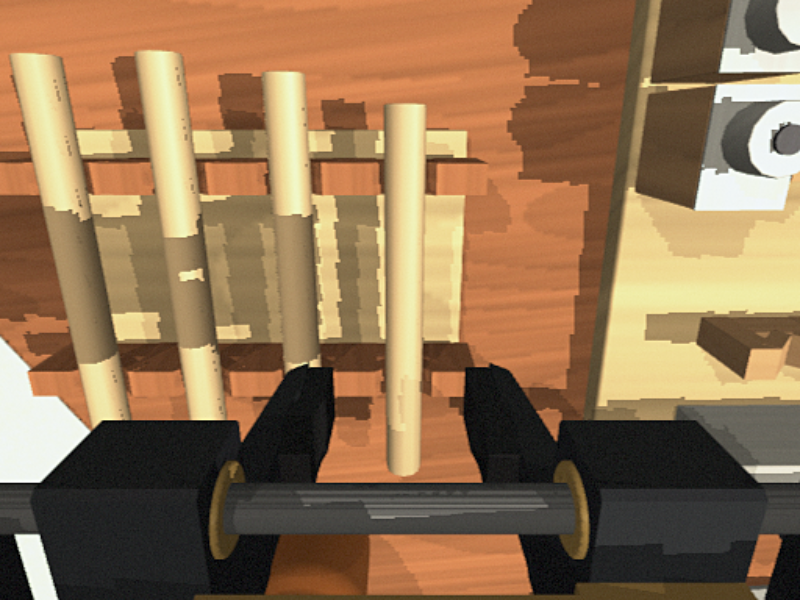

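Rod 4's near cap at (405,108), far end (403,470), between the fingers. Height check and rail positions:

Run:
```python
from h import *
c,_=load('w10'); c0,_=load('w9'); k=.64
for p,q in(((493,228),(405,107)),((416,210),(284,74)),((479,465),(403,472))): print(tri([ray(c0,p[0]*k-.2,p[1]*k-.2),ray(c,q[0]*k-.2,q[1]*k-.2)]).round(4))
for v in(160,192,345,395): print(v,plane(c,440*k,v*k,.043).round(4))
print(rel([.5275,-.2825,.024]))
```

```text
[ 0.4367 -0.2724  0.0434]
[ 0.4192 -0.3205  0.0448]
[ 0.6155 -0.2924  0.0472]
160 [ 0.4599 -0.2595  0.043 ]
192 [ 0.4736 -0.2606  0.043 ]
345 [ 0.547  -0.2667  0.043 ]
395 [ 0.5745 -0.269   0.043 ]
[array([-0.0005,  0.0038,  0.0977]), 'yaw', np.float64(1.4604)]
```

Call:
run_rows(rows={"increments": [[0.32,0,0.003,0.03,0,0,0],[0.32,0,0.003,0.07,0,0,0],[0.32,0,0.003,0.0965,0,0,0],[0.32,0,0.003,0.0965,0,0,0],[0,0,0.003,0.0965,0,0,0],[0,0,0.003,0.0965,0,0,0],[0,0,0.003,0.0965,0,0,0],[0,0,0.003,0.0965,0,0,0]]}, grip_force=15)

```text
clock: 19.55
tool_pos: [0.5283, -0.2833, 0.0258]
eef_rot: [0.055, 0.998, -0.001, 0.002]
contact_force: [-0.7, 0.6, 7.2]
opening: 0.2
finger_force: 15.1
```

Call:
run_rows(rows={"increments": [[0,0,0,-0.02,0,0,0],[0,0,0,-0.06,0,0,0],[0,0,0,-0.1,0,0,0],[0,0,0,-0.12,0,0,0],[0,0,0,-0.12,0,0,0],[0,0,0,-0.12,0,0,0]]})

```text
clock: 20.15
tool_pos: [0.5271, -0.2828, 0.1443]
eef_rot: [0.055, 0.998, -0.0, 0.0]
contact_force: [0.1, -0.2, -0.6]
opening: 0.197
finger_force: 15.0
```

Run:
```python
from h import *
b=np.radians(-5.7); ex=np.array([np.cos(b),np.sin(b)]); ey=np.array([-ex[1],ex[0]])
O=np.array([.5305,-.0253])
for i,y in enumerate((-.069,-.023,.023,.069)): p=O-.006*ex+y*ey; print(i+1,p.round(4),rel([*p,.144],np.pi/2+b))
```

```text
1 [ 0.5177 -0.0934] [array([0.0301, 0.1872, 0.0002]), 'yaw', np.float64(1.4606), 'turn about tool z', np.float64(-0.0107)]
2 [ 0.5222 -0.0476] [array([3.060e-02, 2.332e-01, 2.000e-04]), 'yaw', np.float64(1.4606), 'turn about tool z', np.float64(-0.0107)]
3 [ 0.5268 -0.0018] [array([3.110e-02, 2.792e-01, 2.000e-04]), 'yaw', np.float64(1.4606), 'turn about tool z', np.float64(-0.0107)]
4 [0.5314 0.044 ] [array([3.160e-02, 3.252e-01, 1.000e-04]), 'yaw', np.float64(1.4606), 'turn about tool z', np.float64(-0.0107)]
```

In the tool's units: -0.01 rad / 1.5708 = -0.0064.

Call:
run_rows(rows={"increments": [[0,0.004,0.04,0,0,0,-0.0064],[0,0.008,0.08,0,0,0,-0.0064],[0,0.012,0.125,0,0,0,-0.0064],[0,0.016,0.17,0,0,0,-0.0064],[0,0.02,0.215,0,0,0,-0.0064],[0,0.025,0.26,0,0,0,-0.0064],[0,0.0316,0.3,0,0,0,-0.0064],[0,0.0316,0.3252,0,0,0,-0.0064],[0,0.0316,0.3252,0.03,0,0,-0.0064],[0,0.0316,0.3252,0.06,0,0,-0.0064]]})

```text
clock: 21.15
tool_pos: [0.5312, 0.0456, 0.0826]
eef_rot: [0.049, 0.999, 0.0, -0.0]
contact_force: [-0.3, -1.1, -0.7]
opening: 0.196
finger_force: 15.0
```

Call:
run_rows(rows={"increments": [[0,0,0,0.01,0,0,0],[0,0,0,0.03,0,0,0],[0,0,0,0.04,0,0,0],[0,0,0,0.046,0,0,0],[0,0,0,0.046,0,0,0],[0,0,0,0.046,0,0,0]]})

```text
clock: 21.75
tool_pos: [0.5317, 0.044, 0.0384]
eef_rot: [0.05, 0.999, 0.0, 0.0]
contact_force: [0.6, 0.7, -0.2]
opening: 0.195
finger_force: 15.1
```

Run:
```python
from h import *
print(rel([.5314,.044,.037]),r.get_state()['contact_force'])
```

```text
[array([ 0.0003, -0.    ,  0.0014]), 'yaw', np.float64(1.4706)] [ 0.63495825  0.74910086 -0.16329751]
```

Call:
run_rows(rows={"increments": [[0,0,0,0.0015,0,0,0],[0,-0.002,0,0.0015,0,0,0],[0,-0.004,0,0.0015,0,0,0],[0,-0.005,0,0.0015,0,0,0],[0,-0.005,0,0.0015,0,0,0]]}, grip_force=8)

```text
clock: 22.25
tool_pos: [0.5334, 0.0431, 0.0366]
eef_rot: [0.05, 0.999, -0.001, -0.003]
contact_force: [-5.7, -0.1, 6.7]
opening: 0.198
finger_force: 7.6
```

Call:
run_rows(rows={"increments": [[0,-0.0015,0,0,0,0,0],[0,-0.003,0,0,0,0,0],[0,-0.003,0,0,0,0,0]]})

```text
clock: 22.55
tool_pos: [0.5359, 0.0428, 0.0366]
eef_rot: [0.05, 0.999, -0.001, -0.003]
contact_force: [-6.7, -0.3, 6.6]
opening: 0.195
finger_force: 7.6
```

Call:
run_rows(rows={"increments": [[0,-0.002,0,0,0,0,0],[0,-0.004,0,0,0,0,0],[0,-0.004,0,0,0,0,0]]})

```text
clock: 22.85
tool_pos: [0.5404, 0.0424, 0.0365]
eef_rot: [0.05, 0.999, -0.001, -0.003]
contact_force: [-6.0, -0.7, 5.2]
opening: 0.199
finger_force: 7.6
```

Call:
run_rows(rows={"increments": [[0,0,0,-0.0015,0,0,0],[0,-0.001,0,-0.0018,0,0,0],[0,-0.003,0,-0.0018,0,0,0],[0,-0.004,0,-0.0018,0,0,0]]})

```text
clock: 23.25
tool_pos: [0.5407, 0.0424, 0.037]
eef_rot: [0.05, 0.999, -0.001, -0.007]
contact_force: [-11.5, 0.9, -0.3]
opening: 0.201
finger_force: 8.0
```

Run:
```python
from h import *
s=r.get_state(); d=s['tool_pos'][:2]-[.5305,-.0253];print(s['contact_force'],'boxx',d@[.9951,-.0993])
```

```text
[-11.47023765   0.88025739  -0.27231917] boxx 0.0034267825619182205
```

Rod is firmly on the stop (11 N, no further travel). Release, next rod.

Call:
run_rows(rows={"increments": [[0.32,0,0,0,0,0,0],[0.32,0,0,0,0,0,0],[0.32,0,0,0,0,0,0],[0.32,0,0,-0.03,0,0,0],[0.32,0,0,-0.07,0,0,0],[0.32,0,0,-0.1,0,0,0],[0.32,0,0,-0.1,0,0,0]]}, grip_force=15)

```text
clock: 23.95
tool_pos: [0.5509, 0.0429, 0.1424]
eef_rot: [0.05, 0.999, 0.001, 0.005]
contact_force: [0.1, -0.2, 0.4]
opening: 0.321
finger_force: 0.0
```

Run:
```python
from h import *
print(rel([.5095,-.331,.137],np.radians(83.6)))
```

```text
[array([ 0.0037, -0.3762,  0.0045]), 'yaw', np.float64(1.4704), 'turn about tool z', np.float64(0.0113)]
```

In the tool's units: 0.011 rad / 1.5708 = 0.007.

Call:
run_rows(rows={"increments": [[0.32,0.0005,-0.04,0,0,0,0.007],[0.32,0.001,-0.085,0,0,0,0.007],[0.32,0.0015,-0.13,0,0,0,0.007],[0.32,0.002,-0.175,0,0,0,0.007],[0.32,0.0025,-0.22,0,0,0,0.007],[0.32,0.003,-0.265,0,0,0,0.007],[0.32,0.0035,-0.31,0,0,0,0.007],[0.32,0.0037,-0.35,0,0,0,0.007],[0.32,0.0037,-0.376,0,0,0,0.007],[0.32,0.0037,-0.376,0,0,0,0.007]]})

```text
clock: 24.95
tool_pos: [0.5042, -0.3372, 0.1374]
eef_rot: [0.059, 0.998, -0.002, -0.0]
contact_force: [-0.6, -0.2, -0.1]
opening: 0.317
finger_force: 0.0
```

Call:
run_rows(rows={"increments": [[0.32,0,0,0,0,0,0],[0.32,0,0,0,0,0,0]]})

```text
clock: 25.15
tool_pos: [0.5068, -0.3289, 0.1379]
eef_rot: [0.054, 0.999, 0.001, -0.0]
contact_force: [0.8, 0.3, 0.1]
opening: 0.317
finger_force: 0.0
```

Run:
```python
from h import *
snap('wrist','w11'); print(rel([.5095,-.331,.0245],np.radians(83.6)))
```

```text
[array([-0.0028, -0.002 ,  0.1136]), 'yaw', np.float64(1.4629), 'turn about tool z', np.float64(0.0038)]
```

Call:
run_rows(rows={"increments": [[0.32,-0.002,-0.0015,0.03,0,0,0],[0.32,-0.002,-0.0015,0.07,0,0,0],[0.32,-0.002,-0.0015,0.1,0,0,0],[0.32,-0.002,-0.0015,0.1136,0,0,0],[0.32,-0.002,-0.0015,0.1136,0,0,0],[0,-0.002,-0.0015,0.1136,0,0,0],[0,-0.002,-0.0015,0.1136,0,0,0],[0,-0.002,-0.0015,0.1136,0,0,0],[0,-0.002,-0.0015,0.1136,0,0,0]]}, grip_force=15)

```text
clock: 26.1
tool_pos: [0.5094, -0.3318, 0.0262]
eef_rot: [0.055, 0.998, 0.0, 0.001]
contact_force: [0.1, 5.8, 7.3]
opening: 0.197
finger_force: 15.1
```

Call:
run_rows(rows={"increments": [[0,0,0,-0.02,0,0,0],[0,0,0,-0.06,0,0,0],[0,0,0,-0.1,0,0,0],[0,0,0,-0.12,0,0,0],[0,0,0,-0.12,0,0,0],[0,0,0,-0.12,0,0,0],[0,0,0,-0.12,0,0,0]]})

```text
clock: 26.8
tool_pos: [0.507, -0.333, 0.1435]
eef_rot: [0.056, 0.998, 0.0, -0.001]
contact_force: [0.3, 0.2, 0.1]
opening: 0.198
finger_force: 15.0
```

Run:
```python
from h import *
b=np.radians(-5.7); ex=np.array([np.cos(b),np.sin(b)]); ey=np.array([-ex[1],ex[0]])
O=np.array([.5305,-.0253]); p=O-.006*ex+.023*ey; print(rel([*p,.144],np.pi/2+b),r.get_state()['opening']*88)
```

```text
[array([ 0.0171,  0.3313, -0.0004]), 'yaw', np.float64(1.4595), 'turn about tool z', np.float64(-0.0118)] 17.3989601539125
```

In the tool's units: -0.01 rad / 1.5708 = -0.0064.

Call:
run_rows(rows={"increments": [[0,0.002,0.04,0,0,0,-0.0064],[0,0.004,0.085,0,0,0,-0.0064],[0,0.006,0.13,0,0,0,-0.0064],[0,0.008,0.175,0,0,0,-0.0064],[0,0.01,0.22,0,0,0,-0.0064],[0,0.013,0.265,0,0,0,-0.0064],[0,0.0171,0.305,0,0,0,-0.0064],[0,0.0171,0.3313,0,0,0,-0.0064],[0,0.0171,0.3313,0.03,0,0,-0.0064],[0,0.0171,0.3313,0.06,0,0,-0.0064]]})

```text
clock: 27.8
tool_pos: [0.5279, -0.0003, 0.0835]
eef_rot: [0.049, 0.999, 0.0, 0.0]
contact_force: [-0.5, 0.2, -0.4]
opening: 0.195
finger_force: 15.0
```

Call:
run_rows(rows={"increments": [[0,0,0,0.01,0,0,0],[0,0,0,0.03,0,0,0],[0,0,0,0.04,0,0,0],[0,0,0,0.0455,0,0,0],[0,0,0,0.0455,0,0,0],[0,0,0,0.0455,0,0,0]]}, grip_force=10)

```text
clock: 28.4
tool_pos: [0.5281, -0.0019, 0.0397]
eef_rot: [0.051, 0.999, 0.0, 0.0]
contact_force: [-0.1, 0.6, -0.3]
opening: 0.199
finger_force: 10.0
```

Run:
```python
from h import *
print(rel([.5268,-.0018,.0375]),r.get_state()['contact_force'])
```

```text
[array([ 0.0013, -0.0001,  0.0022]), 'yaw', np.float64(1.4696)] [-0.0721706   0.55582936 -0.28248177]
```

Call:
run_rows(rows={"increments": [[0,0,0,0.0022,0,0,0],[0,-0.002,0,0.0022,0,0,0],[0,-0.004,0,0.0022,0,0,0],[0,-0.006,0,0.0022,0,0,0],[0,-0.008,0,0.0022,0,0,0],[0,-0.008,0,0.0022,0,0,0]]}, grip_force=8)

```text
clock: 29.0
tool_pos: [0.5319, -0.003, 0.0372]
eef_rot: [0.05, 0.999, -0.001, -0.004]
contact_force: [-7.8, -1.4, 7.2]
opening: 0.2
finger_force: 7.8
```

Call:
run_rows(rows={"increments": [[0,-0.002,0,0,0,0,0],[0,-0.004,0,0,0,0,0],[0,-0.004,0,0,0,0,0]]})

```text
clock: 29.3
tool_pos: [0.5345, -0.0033, 0.0369]
eef_rot: [0.05, 0.999, -0.001, -0.005]
contact_force: [-8.5, 0.2, 6.2]
opening: 0.197
finger_force: 7.7
```

Run:
```python
from h import *
s=r.get_state(); d=s['tool_pos'][:2]-[.5305,-.0253];print(s['contact_force'],'boxx',d@[.9951,-.0993])
```

```text
[-8.50410274  0.20968591  6.21374105] boxx 0.0017733799870700746
```

Call:
run_rows(rows={"increments": [[0,0,0,-0.0015,0,0,0],[0,-0.001,0,-0.0018,0,0,0],[0,-0.003,0,-0.0018,0,0,0],[0,-0.004,0,-0.0018,0,0,0]]})

```text
clock: 29.7
tool_pos: [0.5345, -0.0034, 0.0373]
eef_rot: [0.05, 0.999, -0.001, -0.009]
contact_force: [-13.7, 1.8, -1.0]
opening: 0.195
finger_force: 8.0
```

Call:
run_rows(rows={"increments": [[0.32,0,0,0,0,0,0],[0.32,0,0,0,0,0,0],[0.32,0,0,0,0,0,0],[0.32,0,0,-0.03,0,0,0],[0.32,0,0,-0.07,0,0,0],[0.32,0,0,-0.1,0,0,0],[0.32,0,0,-0.1,0,0,0],[0.32,0,0,-0.1,0,0,0]]}, grip_force=15)

```text
clock: 30.5
tool_pos: [0.5445, -0.0034, 0.1395]
eef_rot: [0.051, 0.999, 0.0, 0.001]
contact_force: [0.4, 0.3, 0.4]
opening: 0.321
finger_force: 0.0
```

Run:
```python
from h import *
print(rel([.4968,-.379,.137],np.radians(83.5)))
```

```text
[array([ 0.0096, -0.3785,  0.0023]), 'yaw', np.float64(1.4697), 'turn about tool z', np.float64(0.0124)]
```

In the tool's units: 0.012 rad / 1.5708 = 0.0076.

Call:
run_rows(rows={"increments": [[0.32,0.001,-0.04,0,0,0,0.0076],[0.32,0.002,-0.085,0,0,0,0.0076],[0.32,0.003,-0.13,0,0,0,0.0076],[0.32,0.004,-0.175,0,0,0,0.0076],[0.32,0.005,-0.22,0,0,0,0.0076],[0.32,0.006,-0.265,0,0,0,0.0076],[0.32,0.008,-0.31,0,0,0,0.0076],[0.32,0.0096,-0.35,0,0,0,0.0076],[0.32,0.0096,-0.3785,0,0,0,0.0076],[0.32,0.0096,-0.3785,0,0,0,0.0076]]})

```text
clock: 31.5
tool_pos: [0.4928, -0.385, 0.1368]
eef_rot: [0.06, 0.998, -0.001, -0.001]
contact_force: [-0.8, -0.1, 0.3]
opening: 0.322
finger_force: 0.0
```

Call:
run_rows(rows={"increments": [[0.32,0,0,0,0,0,0],[0.32,0,0,0,0,0,0],[0.32,0,0,0,0,0,0]]})

```text
clock: 31.8
tool_pos: [0.4966, -0.3769, 0.1384]
eef_rot: [0.055, 0.998, 0.001, -0.0]
contact_force: [0.8, -0.4, 0.5]
opening: 0.32
finger_force: 0.0
```

Run:
```python
from h import *
print(rel([.4968,-.379,.0245],np.radians(83.5)))
```

```text
[array([-0.0005, -0.0023,  0.1139]), 'yaw', np.float64(1.4608), 'turn about tool z', np.float64(0.0034)]
```

Call:
run_rows(rows={"increments": [[0.32,0,-0.002,0.03,0,0,0],[0.32,0,-0.002,0.07,0,0,0],[0.32,0,-0.002,0.1,0,0,0],[0.32,0,-0.002,0.1136,0,0,0],[0.32,0,-0.002,0.1136,0,0,0],[0,0,-0.002,0.1136,0,0,0],[0,0,-0.002,0.1136,0,0,0],[0,0,-0.002,0.1136,0,0,0],[0,0,-0.002,0.1136,0,0,0]]}, grip_force=15)

```text
clock: 32.7
tool_pos: [0.4971, -0.3806, 0.0267]
eef_rot: [0.056, 0.998, -0.0, 0.001]
contact_force: [0.5, 3.5, 5.8]
opening: 0.197
finger_force: 15.0
```

Call:
run_rows(rows={"increments": [[0,0,0,-0.02,0,0,0],[0,0,0,-0.06,0,0,0],[0,0,0,-0.1,0,0,0],[0,0,0,-0.12,0,0,0],[0,0,0,-0.12,0,0,0],[0,0,0,-0.12,0,0,0],[0,0,0,-0.12,0,0,0]]})

```text
clock: 33.4
tool_pos: [0.4946, -0.3808, 0.1438]
eef_rot: [0.057, 0.998, 0.0, -0.001]
contact_force: [-0.1, -0.0, -0.3]
opening: 0.196
finger_force: 15.0
```

Run:
```python
from h import *
b=np.radians(-5.7); ex=np.array([np.cos(b),np.sin(b)]); ey=np.array([-ex[1],ex[0]])
O=np.array([.5305,-.0253]); p=O-.006*ex-.023*ey; print(rel([*p,.144],np.pi/2+b),r.get_state()['opening']*88)
```

```text
[array([1.020e-02, 3.342e-01, 1.000e-04]), 'yaw', np.float64(1.4576), 'turn about tool z', np.float64(-0.0137)] 17.275892232931238
```

The rows are not in the units I measure in: turns go in shares of 90 degrees. I convert before sending: -0.013 rad / 1.5708 = -0.0083.

Call:
run_rows(rows={"increments": [[0,0.001,0.04,0,0,0,-0.0083],[0,0.002,0.085,0,0,0,-0.0083],[0,0.004,0.13,0,0,0,-0.0083],[0,0.005,0.175,0,0,0,-0.0083],[0,0.006,0.22,0,0,0,-0.0083],[0,0.008,0.265,0,0,0,-0.0083],[0,0.0102,0.31,0,0,0,-0.0083],[0,0.0102,0.3342,0,0,0,-0.0083],[0,0.0102,0.3342,0.03,0,0,-0.0083],[0,0.0102,0.3342,0.06,0,0,-0.0083]]})

```text
clock: 34.4
tool_pos: [0.5234, -0.0463, 0.084]
eef_rot: [0.049, 0.999, 0.0, 0.0]
contact_force: [0.0, -1.0, -1.2]
opening: 0.198
finger_force: 15.0
```

Call:
run_rows(rows={"increments": [[0,0,0,0.01,0,0,0],[0,0,0,0.03,0,0,0],[0,0,0,0.04,0,0,0],[0,0,0,0.0455,0,0,0],[0,0,0,0.0455,0,0,0],[0,0,0,0.0455,0,0,0]]}, grip_force=10)

```text
clock: 35.0
tool_pos: [0.5235, -0.0479, 0.0401]
eef_rot: [0.05, 0.999, 0.0, 0.0]
contact_force: [-0.6, 0.1, -0.6]
opening: 0.204
finger_force: 10.0
```

Run:
```python
from h import *
print(rel([.5222,-.0476,.0375]),r.get_state()['contact_force'])
```

```text
[array([0.0014, 0.0002, 0.0026]), 'yaw', np.float64(1.4706)] [-0.55970487  0.07870029 -0.5817212 ]
```

Call:
run_rows(rows={"increments": [[0,0,0,0.0022,0,0,0],[0,-0.002,0,0.0022,0,0,0],[0,-0.004,0,0.0022,0,0,0],[0,-0.006,0,0.0022,0,0,0],[0,-0.008,0,0.0022,0,0,0],[0,-0.01,0,0.0022,0,0,0],[0,-0.01,0,0.0022,0,0,0]]}, grip_force=8)

```text
clock: 35.7
tool_pos: [0.5291, -0.049, 0.0378]
eef_rot: [0.05, 0.999, -0.001, -0.004]
contact_force: [-6.5, 0.8, 6.6]
opening: 0.2
finger_force: 8.0
```

Call:
run_rows(rows={"increments": [[0,0,0,-0.0015,0,0,0],[0,-0.002,0,-0.0018,0,0,0],[0,-0.004,0,-0.0018,0,0,0],[0,-0.006,0,-0.0018,0,0,0]]})

```text
clock: 36.1
tool_pos: [0.5307, -0.0492, 0.0381]
eef_rot: [0.05, 0.999, -0.001, -0.008]
contact_force: [-13.4, 1.0, 0.7]
opening: 0.199
finger_force: 8.0
```

Call:
run_rows(rows={"increments": [[0.32,0,0,0,0,0,0],[0.32,0,0,0,0,0,0],[0.32,0,0,0,0,0,0],[0.32,0,0,-0.03,0,0,0],[0.32,0,0,-0.07,0,0,0],[0.32,0,0,-0.1,0,0,0],[0.32,0,0,-0.1,0,0,0],[0.32,0,0,-0.1,0,0,0]]}, grip_force=15)

```text
clock: 36.9
tool_pos: [0.5401, -0.0495, 0.14]
eef_rot: [0.05, 0.999, 0.0, 0.001]
contact_force: [-0.8, -0.2, -0.3]
opening: 0.322
finger_force: 0.0
```

Run:
```python
from h import *
print(rel([.4925,-.4293,.137],np.radians(83.5)))
```

```text
[array([ 0.0094, -0.3827,  0.0029]), 'yaw', np.float64(1.4707), 'turn about tool z', np.float64(0.0134)]
```

In the tool's units: 0.013 rad / 1.5708 = 0.0083.

Call:
run_rows(rows={"increments": [[0.32,0.001,-0.04,0,0,0,0.0083],[0.32,0.002,-0.085,0,0,0,0.0083],[0.32,0.003,-0.13,0,0,0,0.0083],[0.32,0.004,-0.175,0,0,0,0.0083],[0.32,0.005,-0.22,0,0,0,0.0083],[0.32,0.006,-0.265,0,0,0,0.0083],[0.32,0.008,-0.31,0,0,0,0.0083],[0.32,0.0094,-0.35,0,0,0,0.0083],[0.32,0.0094,-0.3827,0,0,0,0.0083],[0.32,0.0094,-0.3827,0,0,0,0.0083]]})

```text
clock: 37.9
tool_pos: [0.4881, -0.4358, 0.1371]
eef_rot: [0.061, 0.998, -0.002, -0.001]
contact_force: [-0.9, -0.7, -0.3]
opening: 0.321
finger_force: 0.0
```

Call:
run_rows(rows={"increments": [[0.32,0,0,0,0,0,0],[0.32,0,0,0,0,0,0],[0.32,0,0,0,0,0,0]]})

```text
clock: 38.2
tool_pos: [0.4924, -0.4271, 0.1388]
eef_rot: [0.055, 0.998, 0.001, -0.0]
contact_force: [0.5, 0.4, 0.4]
opening: 0.321
finger_force: 0.0
```

Run:
```python
from h import *
print(rel([.4925,-.4293,.0245],np.radians(83.5)))
```

```text
[array([-0.0004, -0.0024,  0.1143]), 'yaw', np.float64(1.4607), 'turn about tool z', np.float64(0.0034)]
```

Call:
run_rows(rows={"increments": [[0.32,0,-0.002,0.03,0,0,0],[0.32,0,-0.002,0.07,0,0,0],[0.32,0,-0.002,0.1,0,0,0],[0.32,0,-0.002,0.1138,0,0,0],[0.32,0,-0.002,0.1138,0,0,0],[0,0,-0.002,0.1138,0,0,0],[0,0,-0.002,0.1138,0,0,0],[0,0,-0.002,0.1138,0,0,0],[0,0,-0.002,0.1138,0,0,0]]}, grip_force=15)

```text
clock: 39.1
tool_pos: [0.4929, -0.4306, 0.0271]
eef_rot: [0.056, 0.998, 0.0, 0.001]
contact_force: [0.8, 4.3, 7.0]
opening: 0.2
finger_force: 15.0
```

Call:
run_rows(rows={"increments": [[0,0,0,-0.02,0,0,0],[0,0,0,-0.06,0,0,0],[0,0,0,-0.1,0,0,0],[0,0,0,-0.12,0,0,0],[0,0,0,-0.12,0,0,0],[0,0,0,-0.12,0,0,0],[0,0,0,-0.12,0,0,0]]})

```text
clock: 39.8
tool_pos: [0.4903, -0.4311, 0.1441]
eef_rot: [0.057, 0.998, 0.0, -0.001]
contact_force: [-0.2, -0.7, -0.9]
opening: 0.198
finger_force: 15.0
```

Run:
```python
from h import *
b=np.radians(-5.7); ex=np.array([np.cos(b),np.sin(b)]); ey=np.array([-ex[1],ex[0]])
O=np.array([.5305,-.0253]); p=O-.006*ex-.069*ey; print(rel([*p,.144],np.pi/2+b),r.get_state()['opening']*88)
```

```text
[array([0.0109, 0.3386, 0.0004]), 'yaw', np.float64(1.4576), 'turn about tool z', np.float64(-0.0137)] 17.39936386873133
```

In the tool's units: -0.013 rad / 1.5708 = -0.0083.

Call:
run_rows(rows={"increments": [[0,0.001,0.04,0,0,0,-0.0083],[0,0.002,0.085,0,0,0,-0.0083],[0,0.004,0.13,0,0,0,-0.0083],[0,0.005,0.175,0,0,0,-0.0083],[0,0.006,0.22,0,0,0,-0.0083],[0,0.008,0.265,0,0,0,-0.0083],[0,0.0109,0.31,0,0,0,-0.0083],[0,0.0109,0.3386,0,0,0,-0.0083],[0,0.0109,0.3386,0.03,0,0,-0.0083],[0,0.0109,0.3386,0.06,0,0,-0.0083]]})

```text
clock: 40.8
tool_pos: [0.519, -0.0919, 0.0844]
eef_rot: [0.048, 0.999, 0.0, 0.0]
contact_force: [-0.2, -0.4, -0.3]
opening: 0.201
finger_force: 15.0
```

Call:
run_rows(rows={"increments": [[0,0,0,0.01,0,0,0],[0,0,0,0.03,0,0,0],[0,0,0,0.04,0,0,0],[0,0,0,0.0455,0,0,0],[0,0,0,0.0455,0,0,0],[0,0,0,0.0455,0,0,0]]}, grip_force=10)

```text
clock: 41.4
tool_pos: [0.519, -0.0937, 0.0404]
eef_rot: [0.05, 0.999, 0.0, 0.0]
contact_force: [-0.1, 0.9, 0.2]
opening: 0.197
finger_force: 10.0
```

Run:
```python
from h import *
print(rel([.5177,-.0934,.0375]),r.get_state()['contact_force'])
```

```text
[array([0.0013, 0.0002, 0.0029]), 'yaw', np.float64(1.4706)] [-0.05748999  0.93308958  0.20171208]
```

Call:
run_rows(rows={"increments": [[0,0,0,0.0022,0,0,0],[0,-0.002,0,0.0022,0,0,0],[0,-0.004,0,0.0022,0,0,0],[0,-0.006,0,0.0022,0,0,0],[0,-0.008,0,0.0022,0,0,0],[0,-0.01,0,0.0022,0,0,0],[0,-0.01,0,0.0022,0,0,0]]}, grip_force=8)

```text
clock: 42.1
tool_pos: [0.524, -0.0947, 0.0381]
eef_rot: [0.05, 0.999, -0.0, -0.004]
contact_force: [-7.7, 1.2, 8.0]
opening: 0.202
finger_force: 8.0
```

Call:
run_rows(rows={"increments": [[0,0,0,-0.0015,0,0,0],[0,-0.002,0,-0.0018,0,0,0],[0,-0.004,0,-0.0018,0,0,0],[0,-0.006,0,-0.0018,0,0,0]]})

```text
clock: 42.5
tool_pos: [0.5261, -0.0949, 0.0384]
eef_rot: [0.05, 0.999, -0.0, -0.009]
contact_force: [-13.4, 1.5, 0.8]
opening: 0.198
finger_force: 8.0
```

Call:
run_rows(rows={"increments": [[0.32,0,0,0,0,0,0],[0.32,0,0,0,0,0,0],[0.32,0,0,0,0,0,0],[0.32,0,0,-0.03,0,0,0],[0.32,0,0,-0.07,0,0,0],[0.5,0.02,0.02,-0.12,0,0,0],[0.8,0.04,0.045,-0.16,0,0,0],[1,0.055,0.07,-0.2,0,0,0],[1,0.055,0.07,-0.2,0,0,0],[1,0.055,0.07,-0.2,0,0,0]]}, grip_force=15)

```text
clock: 43.5
tool_pos: [0.4881, -0.0191, 0.2412]
eef_rot: [0.049, 0.999, 0.0, 0.002]
contact_force: [0.2, -0.5, 0.1]
opening: 0.748
finger_force: 0.0
```

Call:
run_rows(rows={"increments": [[1,0,0,0,0,0,0],[1,0,0,0,0,0,0]]})

```text
clock: 43.7
tool_pos: [0.4866, -0.0213, 0.2382]
eef_rot: [0.051, 0.999, -0.0, -0.001]
contact_force: [0.9, 0.0, -0.1]
opening: 0.929
finger_force: 0.0
```

Run:
```python
from h import *
c,a=snap('wrist','w12'); cv2.imwrite('pics/w12b.png',cv2.resize(a,(800,600),interpolation=cv2.INTER_CUBIC))
# expected rod ends (800x600) when seated
b=np.radians(-5.7); ex=np.array([np.cos(b),np.sin(b)]); ey=np.array([-ex[1],ex[0]])
for O in((.5295,-.0249),(.5305,-.0253)):
  for y in(-.069,-.023,.023,.069): print([ (proj(c,[*(np.array(O)+x*ex+y*ey),.055])/.64).round().tolist() for x in(-.09,.09)])
ct,at=snap('top','t12')
hs=cv2.cvtColor(at,cv2.COLOR_BGR2HSV); m=((at.min(2)>100)&(hs[:,:,1]<70)); m[:, :80]=0; m[:,165:]=0; m[:165]=0; m[240:]=0
v,u=np.nonzero(m); print(len(u),[plane(ct,u[i],v[i],.017).round(3) for i in(u.argmin(),u.argmax())],plane(ct,u.mean(),v.mean(),.017))
```

```text
[[291.0, 185.0], [308.0, 427.0]]
[[363.0, 185.0], [369.0, 427.0]]
[[434.0, 184.0], [430.0, 426.0]]
[[506.0, 184.0], [490.0, 426.0]]
[[291.0, 186.0], [308.0, 428.0]]
[[362.0, 186.0], [368.0, 428.0]]
[[434.0, 186.0], [429.0, 428.0]]
[[505.0, 186.0], [490.0, 428.0]]
334 [array([0.618, 0.439, 0.017]), array([0.618, 0.278, 0.017])] [0.61226263 0.35678662 0.017     ]
```

View pics/w12b.png

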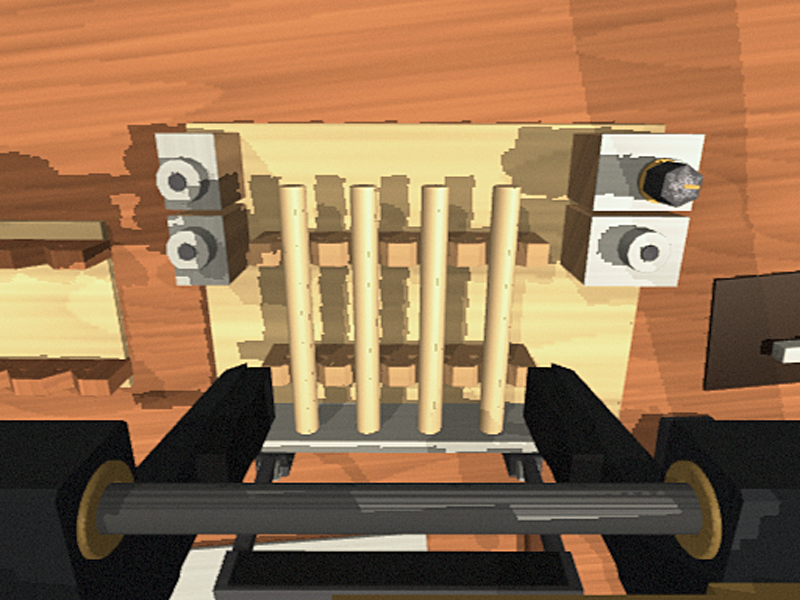

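All four rods sit in the grooves with near ends in one line (v≈187) matching the predicted seated position. The gauge seems knocked (its tip at (790,350)); I'll mend that after the hold-down. Locate the knob from the first top/scene pictures.

Run:
```python
from h import *
a=cv2.imread('pics/top0.png'); b=cv2.imread('pics/scene0.png'); rs=[]
for n,im,(u,v) in(('top',a,(384,237)),('scene',b,(361,297))):
    u0,v0=int(u*.64)-9,int(v*.64)-9; s=im[v0:v0+18,u0:u0+18].astype(int)
    m=((s[:,:,2]-s[:,:,0]>15)&(s.max(2)<125)).astype(np.uint8)
    k,l,st,ce=cv2.connectedComponentsWithStats(m); i=1+np.argmax(st[1:,4]); print(n,ce[i]+[u0,v0],st[i]); c=cam(n); rs.append(ray(c,*(ce[i]+[u0,v0])))
    rs2=ray(c,u*.64-.2,v*.64-.2); rs.append(rs2)
k=tri(rs[0::2]); k2=tri(rs[1::2]); print(k,k2)
b=np.radians(-5.7); ex=np.array([np.cos(b),np.sin(b)]); ey=np.array([-ex[1],ex[0]]); O=np.array([.5308,-.0255]); H=O+.107*ex
for q in(k,k2):
    d=q[:2]-H; x=d@ex; z=q[2]-.082; print('x',x,'y',d@ey,'z',z,'R',np.hypot(x,z),'a',np.arctan2(z,-x)-np.arctan2(15,107))
for a_ in(1.6,1.7,1.8): x=-.107*np.cos(a_)+.015*np.sin(a_);z=.107*np.sin(a_)+.015*np.cos(a_)+.082; print(a_,(H+x*ex).round(4),round(z,4))
```

```text
top [245.63380282 152.21126761] [ 5  6 10 12 71]
scene [230.15942029 189.42028986] [ 4  4  9 11 69]
[ 0.66764021 -0.04102336  0.18474989] [ 0.6680753  -0.03999845  0.18490313]
x 0.030705388589731753 y -0.0018556753864811641 z 0.10274988651862567 R 0.1072397317603736 a 1.721905839986622
x 0.031036533299852138 y -0.0007926129691231872 z 0.10290312655564378 R 0.1074817186976449 a 1.724449569626524
1.6 [ 0.6553 -0.0379] 0.1885
1.7 [ 0.6658 -0.039 ] 0.1862
1.8 [ 0.676 -0.04 ] 0.1828
```

Run:
```python
from h import *
print(rel([.6675,-.0395,.1715],np.radians(84.3)))
f=lambda a:np.array([-107*np.cos(a)+15*np.sin(a),107*np.sin(a)+15*np.cos(a)])
for s,e in((1.72,.86),(.86,-.03)):
    print([(-(f(a)-f(s))).round(1).tolist() for a in np.linspace(s,e,10)[1:]])
```

```text
[array([-0.182 , -0.    ,  0.0664]), 'yaw', np.float64(1.4693), 'turn about tool z', np.float64(-0.002)]
[[10.0, -2.5], [20.2, -4.0], [30.5, -4.5], [40.9, -4.0], [51.1, -2.5], [61.1, -0.1], [70.9, 3.3], [80.2, 7.5], [89.2, 12.7]]
[[8.7, 6.2], [16.7, 13.3], [24.0, 21.1], [30.5, 29.5], [36.1, 38.6], [40.8, 48.2], [44.5, 58.2], [47.3, 68.5], [49.0, 79.1]]
```

Call:
run_rows(rows={"increments": [[0.6,-0.03,0,-0.025,0,0,0],[0.6,-0.07,0,-0.025,0,0,0],[0.6,-0.11,0,-0.025,0,0,0],[0.55,-0.15,0,-0.025,0,0,0],[0.55,-0.182,0,-0.02,0,0,0],[0.55,-0.182,0,0.01,0,0,0],[0.55,-0.182,0,0.04,0,0,0],[0.55,-0.182,0,0.0664,0,0,0],[0.55,-0.182,0,0.0664,0,0,0],[0.55,-0.182,0,0.0664,0,0,0]]})

```text
clock: 44.8
tool_pos: [0.6678, -0.0386, 0.1726]
eef_rot: [0.05, 0.999, -0.0, -0.001]
contact_force: [-0.0, 0.0, 1.0]
opening: 0.551
finger_force: 0.0
```

Call:
run_rows(rows={"increments": [[0,0,0,0,0,0,0],[0,0,0,0,0,0,0],[0,0,0,0,0,0,0],[0,0,0,0,0,0,0],[0,0,0,0,0,0,0]]}, grip_force=15)

```text
clock: 45.3
tool_pos: [0.6685, -0.0402, 0.1743]
eef_rot: [0.051, 0.999, -0.001, 0.001]
contact_force: [-1.0, -4.7, 4.9]
opening: 0.233
finger_force: 15.0
```

Run:
```python
from h import *
s=r.get_state();print(s['opening']*88,s['contact_force'],rel([.6675,-.0395,.1715]))
```

```text
20.48897161498181 [-1.00837477 -4.67942041  4.93474443] [array([0.001 , 0.0006, 0.0028]), 'yaw', np.float64(1.4696)]
```

Call:
run_rows(rows={"increments": [[0,0.01,0,-0.0025,0,0,0],[0,0.0202,0,-0.004,0,0,0],[0,0.0305,0,-0.0045,0,0,0],[0,0.0409,0,-0.004,0,0,0],[0,0.0511,0,-0.0025,0,0,0],[0,0.0611,0,0,0,0,0],[0,0.0709,0,0.0033,0,0,0],[0,0.0802,0,0.0075,0,0,0],[0,0.0892,0,0.0127,0,0,0]]}, grip_force=20)

```text
clock: 46.2
tool_pos: [0.5797, -0.031, 0.1616]
eef_rot: [0.051, 0.999, -0.001, 0.001]
contact_force: [0.4, -4.5, 3.3]
opening: 0.237
finger_force: 20.0
```

Run:
```python
from h import *
s=r.get_state();print(s['opening']*88,s['contact_force'])
```

```text
20.86337488174573 [ 0.39265719 -4.48439354  3.26365101]
```

Call:
run_rows(rows={"increments": [[0,0.0087,0,0.0062,0,0,0],[0,0.0167,0,0.0133,0,0,0],[0,0.024,0,0.0211,0,0,0],[0,0.0305,0,0.0295,0,0,0],[0,0.0361,0,0.0386,0,0,0],[0,0.0408,0,0.0482,0,0,0],[0,0.0445,0,0.0582,0,0,0]]}, grip_force=20)

```text
clock: 46.9
tool_pos: [0.5343, -0.0263, 0.1023]
eef_rot: [0.051, 0.999, -0.001, -0.0]
contact_force: [-0.9, -4.4, 1.3]
opening: 0.239
finger_force: 20.0
```

Call:
run_rows(rows={"increments": [[0,0.0028,0,0.01,0,0,0],[0,0.0035,0,0.015,0,0,0],[0,0.004,0,0.0185,0,0,0],[0,0.004,0,0.0195,0,0,0]]}, grip_force=20)

```text
clock: 47.3
tool_pos: [0.5303, -0.0259, 0.0838]
eef_rot: [0.051, 0.999, -0.001, -0.0]
contact_force: [-6.3, -4.8, 23.2]
opening: 0.234
finger_force: 20.0
```

Run:
```python
from h import *
s=r.get_state();d=s['tool_pos'][:2]-[.5308,-.0255];print(s['opening']*88,s['contact_force'],d@[.9951,-.0993])
```

```text
20.603040892599804 [-6.29234327 -4.83540871 23.15044069] -0.0004341159094421956
```

Call:
run_rows(rows={"increments": [[0,0,0,0.002,0,0,0],[0,0,0,0.002,0,0,0],[0.5,0,0,0,0,0,0],[0.5,0,0,0,0,0,0],[0.5,0,0,0,0,0,0],[0.5,0,0,0,0,0,0],[0.5,0,0,-0.04,0,0,0],[0.5,0,0,-0.08,0,0,0],[0.5,0,0,-0.12,0,0,0],[0.5,0,0,-0.16,0,0,0]]}, grip_force=20)

```text
clock: 48.3
tool_pos: [0.5306, -0.024, 0.244]
eef_rot: [0.05, 0.999, 0.0, -0.0]
contact_force: [1.3, -0.4, 0.0]
opening: 0.498
finger_force: 0.0
```

Run:
```python
from h import *
print(rel([.54,.36,.25],np.radians(84.3)))
c,a=snap('scene','sc13')
# knob in scene: predicted if down
b=np.radians(-5.7); ex=np.array([np.cos(b),np.sin(b)]); O=np.array([.5308,-.0255]); H=O+.107*ex
im=a.astype(int)
for an in(0,.05,.1):
    x=-.107*np.cos(an)+.015*np.sin(an);z=.107*np.sin(an)+.015*np.cos(an)+.082
    print(an,proj(c,[*(H+x*ex),z]).round(1))
u,v=proj(c,[*O,.097]).astype(int); s=im[v-16:v+16,u-16:u+16]
m=((s[:,:,2]-s[:,:,0]>15)&(s.max(2)<125)).astype(np.uint8); k,l,st,ce=cv2.connectedComponentsWithStats(m)
print([(st[i].tolist(),(ce[i]+[u-16,v-16]).round(1).tolist()) for i in range(1,k) if st[i,4]>20])
```

```text
[array([ 0.0288,  0.3831, -0.0057]), 'yaw', np.float64(1.4714), 'turn about tool z', np.float64(0.0001)]
0 [280.8 194.3]
0.05 [280.6 193.3]
0.1 [280.4 192.2]
[([10, 5, 12, 16, 80], [280.9, 191.1]), ([16, 18, 13, 11, 45], [287.8, 200.8])]
```

Call:
run_rows(rows={"increments": [[0.5,0.003,0.04,0,0,0,0],[0.5,0.006,0.085,0,0,0,0],[0.5,0.009,0.13,0,0,0,0],[0.5,0.012,0.175,0,0,0,0],[0.5,0.015,0.22,0,0,0,0],[0.5,0.018,0.265,0,0,0,0],[0.7,0.022,0.31,0,0,0,0],[0.8,0.026,0.35,0,0,0,0],[0.8,0.0288,0.383,0,0,0,0],[0.8,0.0288,0.383,0,0,0,0]]}, grip_force=20)

```text
clock: 49.35
tool_pos: [0.5378, 0.3669, 0.2418]
eef_rot: [0.046, 0.999, 0.003, -0.001]
contact_force: [-1.4, 0.2, -1.2]
opening: 0.797
finger_force: 0.0
```

Call:
run_rows(rows={"increments": [[1,0,0,0,0,0,0],[1,0,0,0,0,0,0],[1,0,0,0,0,0,0]]})

```text
clock: 49.65
tool_pos: [0.5411, 0.3576, 0.2427]
eef_rot: [0.051, 0.999, -0.001, 0.0]
contact_force: [-0.3, 0.9, 0.8]
opening: 1.001
finger_force: 0.0
```

Run:
```python
from h import *
c,a=snap('wrist','w14')
m=(a.min(2)>140).astype(np.uint8); m[300:]=0
k,l,st,ce=cv2.connectedComponentsWithStats(m)
for i in range(1,k):
    if st[i,4]<150: continue
    cs,_=cv2.findContours((l==i).astype(np.uint8),cv2.RETR_EXTERNAL,cv2.CHAIN_APPROX_NONE)
    b=cv2.boxPoints(cv2.minAreaRect(cs[0])); P=np.array([plane(c,u,v,.017)[:2] for u,v in b]); L=[np.linalg.norm(P[j]-P[j-1]) for j in range(4)]; j=int(np.argmax(L)); d=P[j]-P[j-1]
    print(st[i],P.mean(0).round(4),np.round(L,4),np.degrees(np.arctan2(d[1],d[0]))%180)
print('mat corners px',[proj(c,[x,y,.003]).round().tolist() for x in(.544,.643) for y in(.224,.423)])
# hold-down knob, from this view (side-on look): project for angles
```

```text
[  0  64  72  13 235] [0.4243 0.1306] [0.0126 0.0766 0.0124 0.0775] 84.14071370843656
[   0   67   46   51 1101] [0.4465 0.1075] [0.06   0.0421 0.0591 0.0445] 172.1022374545
[  0  83  18  26 197] [0.4466 0.0938] [0.0288 0.0144 0.0286 0.0148] 177.3068178437065
[  383   143   129   144 13686] [0.6496 0.5895] [0.1968 0.1486 0.2013 0.1732] 8.270976969902904
[   0  163  105  103 6703] [0.5964 0.0949] [0.1449 0.1217 0.1414 0.1361] 161.92517920675857
[ 195  198  145   21 1434] [0.6104 0.3655] [0.0136 0.1788 0.0134 0.1807] 89.05763420318125
[ 29 235  18  18 158] [0.6294 0.0671] [0.0291 0.018  0.0289 0.0185] 176.87319153117505
mat corners px [[147.0, 165.0], [309.0, 149.0], [163.0, 237.0], [312.0, 223.0]]
```

Gauge was knocked: now at (0.610,0.366), overhanging the mat by ~3 cm. Re-place it.

Run:
```python
from h import *
print(rel([.611,.365,.10],np.radians(-0.9)))
```

```text
[array([-0.0688,  0.0144,  0.1428]), 'yaw', np.float64(1.4687), 'turn about tool z', np.float64(1.4844)]
```

In the tool's units: 1.484 rad / 1.5708 = 0.9447.

Call:
run_rows(rows={"increments": [[0.7,-0.01,0.002,0.02,0,0,0.0955],[0.6,-0.02,0.004,0.04,0,0,0.191],[0.5,-0.03,0.006,0.06,0,0,0.2865],[0.5,-0.04,0.008,0.08,0,0,0.382],[0.5,-0.05,0.01,0.1,0,0,0.4775],[0.5,-0.06,0.012,0.12,0,0,0.573],[0.5,-0.0688,0.0144,0.1428,0,0,0.6685],[0.5,-0.0688,0.0144,0.1428,0,0,0.7639],[0.5,-0.0688,0.0144,0.1428,0,0,0.8594],[0.5,-0.0688,0.0144,0.1428,0,0,0.9447]]}, grip_force=20)

```text
clock: 50.7
tool_pos: [0.6107, 0.366, 0.0998]
eef_rot: [0.714, 0.7, -0.0, -0.0]
contact_force: [-0.8, -0.3, -0.3]
opening: 0.502
finger_force: 0.0
```

Call:
run_rows(rows={"increments": [[0.5,0,0,0,0,0,0],[0.5,0,0,0,0,0,0],[0.5,0,0,0,0,0,0]]})

```text
clock: 51.0
tool_pos: [0.6105, 0.3667, 0.1002]
eef_rot: [0.711, 0.703, 0.0, -0.0]
contact_force: [0.2, -0.1, -0.5]
opening: 0.497
finger_force: 0.0
```

Run:
```python
from h import *
print(rel([.611,.365,.0085],np.radians(-0.9)))
c,a=snap('wrist','w15')
m=(a.min(2)>140).astype(np.uint8); m[:, :180]=0; m[:,330:]=0; m[315:]=0
k,l,st,ce=cv2.connectedComponentsWithStats(m); i=1+np.argmax(st[1:,4]); print(st[i]); v=200
for v in(150,200,250): u=np.nonzero(l[v]==i)[0]; print(v,u.min() if len(u) else None,u.max() if len(u) else None)
print(proj(c,[.611,.43,.017]),proj(c,[.611,.4,.017]))
```

```text
[array([-0.0017,  0.0005,  0.0917]), 'yaw', np.float64(-0.0115), 'turn about tool z', np.float64(0.0043)]
[ 247   71   21  226 4309]
150 247 266
200 247 265
250 247 264
[255.97621896 109.64984214] [256.40703277 152.06266005]
```

Call:
run_rows(rows={"increments": [[0.5,0,0,0.03,0,0,0],[0.5,0,0,0.07,0,0,0],[0.4,0,0,0.0912,0,0,0],[0.4,0,0,0.0912,0,0,0],[0,0,0,0.0912,0,0,0],[0,0,0,0.0912,0,0,0],[0,0,0,0.0912,0,0,0],[0,0,0,0.0912,0,0,0]]}, grip_force=30)

```text
clock: 51.85
tool_pos: [0.611, 0.3673, 0.0101]
eef_rot: [0.712, 0.702, 0.001, 0.0]
contact_force: [-0.6, -0.7, 3.7]
opening: 0.15
finger_force: 30.0
```

Call:
run_rows(rows={"increments": [[0,0,0,-0.015,0,0,0],[0,-0.01,-0.005,-0.03,0,0,0],[0,-0.03,-0.012,-0.03,0,0,0],[0,-0.0425,-0.017,-0.03,0,0,0],[0,-0.0425,-0.017,-0.02,0,0,0],[0,-0.0425,-0.017,-0.006,0,0,0],[0,-0.0425,-0.017,0,0,0,0],[0,-0.0425,-0.017,0,0,0,0]]}, grip_force=30)

```text
clock: 52.65
tool_pos: [0.5922, 0.3259, 0.0095]
eef_rot: [0.711, 0.703, -0.0, -0.001]
contact_force: [-5.2, -1.8, 13.6]
opening: 0.159
finger_force: 30.0
```

Call:
run_rows(rows={"increments": [[0.4,0,0,0,0,0,0],[0.4,0,0,0,0,0,0],[0.4,0,0,0,0,0,0],[0.4,0,0,-0.03,0,0,0],[0.4,0,0,-0.07,0,0,0],[0.4,0,0,-0.11,0,0,0],[0.4,0,0,-0.15,0,0,0],[0.4,0.04,-0.03,-0.19,0,0,0],[0.4,0.07,-0.06,-0.23,0,0,0],[0.4,0.07,-0.06,-0.23,0,0,0]]}, grip_force=20)

```text
clock: 53.65
tool_pos: [0.5318, 0.4006, 0.2415]
eef_rot: [0.71, 0.704, 0.002, -0.001]
contact_force: [1.0, 0.8, 0.6]
opening: 0.397
finger_force: 0.0
```

Run:
```python
from h import *
c,a=snap('wrist','w16')
m=(a.min(2)>140).astype(np.uint8)
k,l,st,ce=cv2.connectedComponentsWithStats(m)
for i in range(1,k):
    if st[i,4]<150: continue
    cs,_=cv2.findContours((l==i).astype(np.uint8),cv2.RETR_EXTERNAL,cv2.CHAIN_APPROX_NONE)
    b=cv2.boxPoints(cv2.minAreaRect(cs[0])); P=np.array([plane(c,u,v,.017)[:2] for u,v in b]); L=[np.linalg.norm(P[j]-P[j-1]) for j in range(4)]
    print(st[i],P.mean(0).round(4),np.round(L,4))
print(rel([.48,.22,.20],np.radians(0)))
```

```text
[    0     0   113   131 12926] [0.317  0.4973] [0.128  0.1354 0.1138 0.1327]
[ 284    0  172   50 6256] [0.6513 0.5375] [0.046  0.1741 0.0469 0.1817]
[ 297  142   17   93 1080] [0.5917 0.3566] [0.0154 0.1183 0.014  0.1184]
[ 211  342  119   39 3098] [0.5509 0.0907] [0.0716 0.1697 0.0718 0.1779]
[array([-0.183 , -0.0502,  0.0412]), 'yaw', np.float64(-0.0056), 'turn about tool z', np.float64(-0.0056)]
```

Run:
```python
from h import *
b=np.radians(-5.7); ex=np.array([np.cos(b),np.sin(b)]); O=np.array([.5308,-.0255]); rs=[]
for n in('scene','top'):
    c,a=snap(n,n+'17'); u,v=proj(c,[*O,.097]); print(n,u,v); u=int(u);v=int(v); s=a[v-11:v+12,u-11:u+12].astype(int)
    d=s[:,:,2]-s[:,:,0]
    for row,dr in zip(s.max(2),d): print(''.join('#' if x<90 and y>12 else '+' if x<90 else '.' if x<150 else ' ' for x,y in zip(row,dr)))
```

```text
scene 280.7589079041638 194.33269607769682
              .#.      
          .###.        
.         .####.       
.          ...#.       
+.         .# .#.      
..          .#.#.      
...          ####      
...       ...###.      
....     ##....        
......  .#....#        
.......##.......       
.....  .#.......       
...... .##....#      .#
.....+...##..#.   .##. 
.....+.  #####.  .#### 
....+      ..    .##...
...+              .#..#
...     .          #..#
+..   .+.          .###
+.+  .+++.          ###
+..++++++         ..##.
#...++++++.    .....   
.++.+++++++......      
top 241.3085424965929 208.69024832206847
#+++######..#...#..    
#########+++++#.###....
#################+#++++
###########...#########
###########...#########
###########...#########
###########...####+####
##++++++###..####+#+##+
......###########++++#+
.     ..###########.###
.     ..##..####.......
.     . ##..####.......
.     . ##..####.......
.     . .##.####.......
.     .  .#####........
.     .   ####.........
.     .   ....... .....
.    ..   .......     .
     ..   .......     .
.    ... ........     .
..   .#..........     .
..   ............     .
...  ............     .
```

Knob blob sits at the predicted "fully down" position in both views (within half a pixel); gauge on mat, rods seated. Handing in.

Run:
```python
from plant import r
print(r.finish_job())
```

```text
the job is handed in; nothing more can be done
None
```

The job is handed in at about 54 s. The bolt is set to a gap of roughly 15.3–15.7 mm by measurement, and the gauge slid through without force until more than half was past the rollers. All four blanks are butted in grooves of their own, the hold-down is fully down, and the gauge, which had been knocked off line, is back on the mat.

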